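Fill the empty battery bays of a patient monitor and latch its sliding gate

ROBOT

A 7-joint arm with a two-finger parallel gripper is mounted at the origin on the work surface. World frame = base frame: x ahead of the robot, y to its left, z up, the work surface at z = 0. Lengths are in m, angles in rad, forces in N, time in s.
With the tool pointing down it reaches from about 0.425 to 0.825 m from the base axis. Payload 3.6 kg.
Tool frame: the origin (TCP) lies midway between the tips of the shut fingers; the grasp point (between the pads) lies arm.pinch_z behind it (arm.pinch_z is the distance from the TCP to the grasp point, in m); y points along the fingers, z is the direction in which the jaws open and shut, and the axes are right-handed (so a half turn about y gives the same grasp; the last joint's range is limited). The gripper opens to 85 mm and grips with 20 to 120 N. Pads are 22 mm wide; open, the fingers measure 114 mm over their backs; the gripper's body (76 mm by 85 mm) begins 54 mm behind the grasp point. The pads swing forward as they close: fully open they stand 13 mm farther back than shut.
Start: joints at [-1.171, 0.615, -0.013, 1.423, 0.008, 1.103, -0.04], TCP at [0.268, 0.592, 0.231] pointing down, gripper open.
Joint ranges: [-3.12, 3.12], [-0.3, 2.06], [-1.34, 1.32], [0.26, 2.42], [-1.36, 4.5], [0.01, 1.98], [-2.84, 2.84]. Speed limits (rad/s): [2.79, 2.79, 3.14, 3.14, 3.14, 3.14, 3.14].

INTERFACE

Orientations are given as a 3x3 rotation matrix whose columns are the frame's x, y, z axes.
In Python, from bench import arm, optics, workorder gives the robot as it stands.
- The arm moves only by the tool carry_out, never from a script. Its argument "plan" is a list of rows, each an object with "delta_pos": the shift along the tool's x, y, z in m, a list of three; "rot": the turn, a rotation vector about the tool's x, y, z in degrees, a list of three; "jaw": the finger opening in m, from 0 to 0.0854. In form: [{"delta_pos": [x, y, z], "rot": [wx, wy, wz], "jaw": jaw}, ...]. A call has 1 to 5 rows; each row is the pose to reach, as a shift and turn from the pose commanded when the call began, along the tool's axes at that moment; what a row does not reach only later rows make up. A row lasts 1/8 s, in which the tool goes at most 62.5 mm and 10.7 degrees, less where a joint would pass 70% of its speed; a pose out of reach is approached as far as the arm can. A call with a gripper value outside its range is refused whole. The fingers move at their own pace and stop on an object; "grip_force" is the grip in N (left out, the last holds). Time passes only in rows, so rows that repeat a pose let the fingers close. It gives the time, the measured TCP pose, the force and the opening at its end, in the units of the state.
- arm.get_state(): the state, without advancing time (a new reading comes with each control period).
- optics.camera(name): name is "side" or "top"; returns the picture (384x512x3 uint8, red, green, blue); there is no depth.
- optics.calibration(name): a dict with "camera_matrix" (3x3 intrinsics, pixels), "dist" ([k1, k2, p1, p2, k3] as OpenCV has them; the pictures are not rectified), "rvec" (rotation vector, rad) and "tvec" (3), from world to camera coordinates, as OpenCV has them. Camera axes: x right, y down, z forward; pixel columns grow to the right and rows downward; lengths in m; the calibration is good to about 2 mm. A picture is of the moment at which its call begins. calibration takes no time and is no camera call.
- workorder.hand_in(): hands the job in, once; it reports no verdict.
The state is a dict: "time": time; "joint_positions": joint angles; "joint_velocities": joint speeds; "joint_efforts": joint torques, N m; "eef_pos": TCP position; "eef_rot": TCP orientation; "ft_force": force on the tool from outside, world axes, zero at the start; "moment": the same for the moment, N m; "width": finger opening in m.
Only numpy, scipy, OpenCV 4.12 (cv2) and the standard library are available. Lean on these libraries where they do the work, as an engineer would, in place of code of your own. Each camera call takes 0.05 s, during which the arm holds its last target.

TASK

Put one of the spare battery packs from the blue mat into each empty bay of the monitor, lowered in by its orange grip and not dropped, and leave the pack that is already fitted where it is. Then slide the battery gate shut, firmly enough that the spring catch clicks down behind it, but without ramming it hard into the rubber buffer, and let go. Do not disturb the screwdriver, the bit rail or the spray can.

Things in the scene. Friction and masses are not known exactly. Their poses are not given: they have to be found in the camera images.
- monitor: Dark monitor, face down on a pad, fixed; its top (deck) is 80 mm above the bench. Origin on the bench; case x -115..115, y -134..150 mm, low handle to y -169. The gate closes along its +y. Opening in the deck: x -85..85, y 0..88, 64 mm deep. Rails at x -110 and 110, 91 mm above the bench. A keeper (red-knobbed catch, rubber buffer) stands at x 92, within y 90 to 150, up to 120 mm high.
- bay1 (a point): Nearest (monitor x -54) of three battery bays in a row along monitor x, 54 mm apart: each 50 x 88 mm (x, y) in the clear, with partitions 4 mm thick and 30 mm high. Point: where a seated pack's centre lies, 30 mm above the bay floor, 34 mm below the deck. Axes as monitor. At the start one bay, not always the same, holds a pack; two are empty.
- bay2 (a point): Middle (monitor x 0) of three battery bays in a row along monitor x, 54 mm apart: each 50 x 88 mm (x, y) in the clear, with partitions 4 mm thick and 30 mm high. Point: where a seated pack's centre lies, 30 mm above the bay floor, 34 mm below the deck. Axes as monitor. At the start one bay, not always the same, holds a pack; two are empty.
- bay3 (a point): Farthest (monitor x 54) of three battery bays in a row along monitor x, 54 mm apart: each 50 x 88 mm (x, y) in the clear, with partitions 4 mm thick and 30 mm high. Point: where a seated pack's centre lies, 30 mm above the bay floor, 34 mm below the deck. Axes as monitor. At the start one bay, not always the same, holds a pack; two are empty.
- pack_fitted_center (a point): Battery pack, dark grey, about 0.3 kg: body 46 x 84 x 34 mm (x, y, z); on its top's middle an orange grip rib 18 x 28 x 26 mm. Point: its centre, 30 mm above the underside, 30 mm below the rib's top, 4 mm below the shoulder the rib stands on. z up. Fits a bay either way round. This one already stands in a bay and stays there.
- spare1_center (a point): Battery pack, dark grey, about 0.3 kg: body 46 x 84 x 34 mm (x, y, z); on its top's middle an orange grip rib 18 x 28 x 26 mm. Point: its centre, 30 mm above the underside, 30 mm below the rib's top, 4 mm below the shoulder the rib stands on. z up. Fits a bay either way round. This one is a spare standing on the blue mat (2 mm thick).
- spare2_center (a point): Battery pack, dark grey, about 0.3 kg: body 46 x 84 x 34 mm (x, y, z); on its top's middle an orange grip rib 18 x 28 x 26 mm. Point: its centre, 30 mm above the underside, 30 mm below the rib's top, 4 mm below the shoulder the rib stands on. z up. Fits a bay either way round. This one is a spare standing on the blue mat (2 mm thick).
- gate_bar (a point): Black finger bar on the grey sliding gate, 60 x 12 x 28 mm (x, y, z). Point: its centre, 14 mm above the gate plate's top and 14 mm below the bar's top. Axes as monitor; moves along y. The gate plate (208 x 110 x 5 mm, top 86 mm above the bench) reaches 43 mm behind (-y) and 67 mm ahead (+y) of the bar's centre; a latch tongue with ramped tooth juts 25 mm further at x 92.
- gate (a joint): Gate travel in m: 0 open, grows as it closes; starts at 0 to 0.016, clear of the bays. Rubs with about 4 N, 6 N at 50 mm/s. Its tooth meets and lifts the catch at 0.094 to 0.110 (8 N push); 12 mm on it meets the buffer; 3.5 mm more and the catch drops behind the tooth (11 to 15 N). The keeper is screwed down in slots: where this happens differs by 16 mm from unit to unit; find it by feel.
- catch (a joint): Lift of the spring catch on the keeper in m (brass nose under a red knob, held down by a spring of 1.5 to 3 N): 0 = down, about 0.0045 while it rides over the gate's tooth, 0 again when it has clicked down behind it.
- buffer (a joint): Compression of the rubber buffer on the keeper in m: 0 = free, 3 N per mm, solid at 0.009. About 0.0035 when the catch clicks, and it stays about 0.003 while the catch holds the gate. 0.0055 and more (18 to 21 N push on the gate) is ramming.
- screwdriver_grip (a point): Bystander: screwdriver with a green handle lying on the bench, 190 mm long, 26 mm thick. Point: middle of the handle; its x axis points to the blade.
- bit_rail_center (a point): Bystander: black rail with steel screwdriver bits standing in it, 94 x 18 x 14 mm, 36 mm high with the bits. Point: centre of the rail, 7 mm above the bench.
- spray_can_center (a point): Bystander: spray can standing on the bench, 52 mm across, 140 mm tall. Point: its centre, 70 mm above the bench.
Mind the look-alikes: they are no part of the job. Leave any pink look-alike of the part that bears pack_fitted_center alone.

How it is judged:
On the way, in this order (a step that is already met when the one before it is completed fails the run):
1. every bay holds a pack while the gate is still open (((distance between pack_fitted_center and bay1 below 0.006 m and angle between pack_fitted_center's own z axis and vertical below 0.08 rad) or (distance between spare1_center and bay1 below 0.006 m and angle between spare1_center's own z axis and vertical below 0.08 rad) or (distance between spare2_center and bay1 below 0.006 m and angle between spare2_center's own z axis and vertical below 0.08 rad)) and ((distance between pack_fitted_center and bay2 below 0.006 m and angle between pack_fitted_center's own z axis and vertical below 0.08 rad) or (distance between spare1_center and bay2 below 0.006 m and angle between spare1_center's own z axis and vertical below 0.08 rad) or (distance between spare2_center and bay2 below 0.006 m and angle between spare2_center's own z axis and vertical below 0.08 rad)) and ((distance between pack_fitted_center and bay3 below 0.006 m and angle between pack_fitted_center's own z axis and vertical below 0.08 rad) or (distance between spare1_center and bay3 below 0.006 m and angle between spare1_center's own z axis and vertical below 0.08 rad) or (distance between spare2_center and bay3 below 0.006 m and angle between spare2_center's own z axis and vertical below 0.08 rad)) and value of joint gate below 0.06 m), for 0.2 s.
2. the gate is shut and the catch has dropped behind its tooth (value of joint gate above 0.1 m and value of joint buffer above 0.0015 m and value of joint catch below 0.0015 m), for 0.2 s.
At the end, for the whole second after the job is handed in: A pack stands in each of the three bays (centre within 6 mm of its point, upright within 0.08 rad); the gate is shut and at rest, the catch down behind its tooth (below 1.5 mm), the buffer still compressed (1.5 to 5.5 mm); fitted pack and bystanders not moved (all of step 2 and ((distance between pack_fitted_center and bay1 below 0.006 m and angle between pack_fitted_center's own z axis and vertical below 0.08 rad) or (distance between spare1_center and bay1 below 0.006 m and angle between spare1_center's own z axis and vertical below 0.08 rad) or (distance between spare2_center and bay1 below 0.006 m and angle between spare2_center's own z axis and vertical below 0.08 rad)) and ((distance between pack_fitted_center and bay2 below 0.006 m and angle between pack_fitted_center's own z axis and vertical below 0.08 rad) or (distance between spare1_center and bay2 below 0.006 m and angle between spare1_center's own z axis and vertical below 0.08 rad) or (distance between spare2_center and bay2 below 0.006 m and angle between spare2_center's own z axis and vertical below 0.08 rad)) and ((distance between pack_fitted_center and bay3 below 0.006 m and angle between pack_fitted_center's own z axis and vertical below 0.08 rad) or (distance between spare1_center and bay3 below 0.006 m and angle between spare1_center's own z axis and vertical below 0.08 rad) or (distance between spare2_center and bay3 below 0.006 m and angle between spare2_center's own z axis and vertical below 0.08 rad)) and velocity of joint gate below 0.01 m/s and value of joint buffer below 0.0055 m); the robot touches nothing.
It fails at once if the gate is rammed into the buffer (buffer compressed by 5.5 mm or more) (value of joint buffer above 0.0055 m).
It fails at once if a spare pack is dropped into the compartment (faster than 0.5 m/s inside it) ((horizontal distance between spare1_center and bay2 below 0.075 m and z of spare1_center in the frame of bay2 below 0.045 m and linear speed of spare1 above 0.5 m/s) or (horizontal distance between spare2_center and bay2 below 0.075 m and z of spare2_center in the frame of bay2 below 0.045 m and linear speed of spare2 above 0.5 m/s)).
It fails at once if the fitted pack is taken out or shifted by more than 20 mm (distance of pack_fitted_center from where it was at the start of the episode above 0.02 m).
It fails at once if the screwdriver, the bit rail or the spray can is moved by more than 30 mm (distance of any of screwdriver_grip, bit_rail_center, spray_can_center from where it was at the start of the episode above 0.03 m).
It also fails if it takes over 62 s, if anything falls off the work surface, if the arm or the gripper's body presses on something with over 40 N, if the wrist force passes 120 N, or if a joint passes its speed limit or range.

## Working session

There is one attempt and no reset: what is moved stays moved. The work goes in short steps, Python scripts to look and compute and a tool call to move; the robot and the scene stay as the last step left them, time stands still between calls to the robot, and variables do not carry over. Pictures are saved under pics/ and viewed, and the job is handed in when it is done.

Besides the shell and the picture viewer there is one more tool, called after "Emit:" by a JSON object that holds its "name" and its "arguments". carry_out: Moves the arm, as the interface text tells. Its arguments: {"type":"object","properties":{"plan":{"type":"array","items":{"type":"object","properties":{"delta_pos":{"type":"array","items":{"type":"number"}},"rot":{"type":"array","items":{"type":"number"}},"jaw":{"type":"number"}}}},"grip_force":{"type":"number"}},"required":["plan"]}

```bash
mkdir -p pics; python3 - <<'E'
from bench import arm, optics, workorder
import cv2, numpy as np
s=arm.get_state()
for k,v in s.items(): print(k,np.round(v,4).tolist())
print(arm.pinch_z)
for n in("side","top"):
    im=optics.camera(n); cv2.imwrite(f"pics/{n}0.png",cv2.resize(im[:,:,::-1],(800,600),interpolation=cv2.INTER_CUBIC)); np.save(f"pics/{n}0.npy",im)
    c=optics.calibration(n); print(n,{k:np.round(v,4).tolist() for k,v in c.items()})
E
```

```text
time 0.0
joint_positions [-1.1715, 0.6159, -0.0126, 1.4249, 0.0081, 1.1034, -0.0404]
joint_velocities [-0.0018, -0.0011, 0.0005, 0.0029, -0.0008, 0.001, -0.0015]
joint_efforts [0.0002, -46.9222, 0.2594, -17.1025, 0.01, 0.0096, -0.0]
eef_pos [0.2682, 0.5913, 0.2301]
eef_rot [[0.9107, -0.001, 0.413], [-0.413, -0.0024, 0.9107], [0.0, -1.0, -0.0026]]
ft_force [0.7685, -0.6277, 0.098]
moment [-0.0165, 0.0188, -0.0414]
width 0.085
0.0187
side {'camera_matrix': [[353.0972, 0.0, 257.3031], [0.0, 353.0972, 193.5013], [0.0, 0.0, 1.0]], 'dist': [-0.0961, 0.0, 0.0, 0.0, 0.0], 'rvec': [0.4861, -2.5348, 1.4126], 'tvec': [0.5852, 0.2246, 0.6971]}
top {'camera_matrix': [[372.5572, 0.0, 255.1702], [0.0, 372.5572, 191.9613], [0.0, 0.0, 1.0]], 'dist': [-0.015, 0.0, 0.0, 0.0, 0.0], 'rvec': [2.135, -2.1133, 0.1992], 'tvec': [-0.0322, 0.6253, 0.9809]}
```

View pics/top0.png

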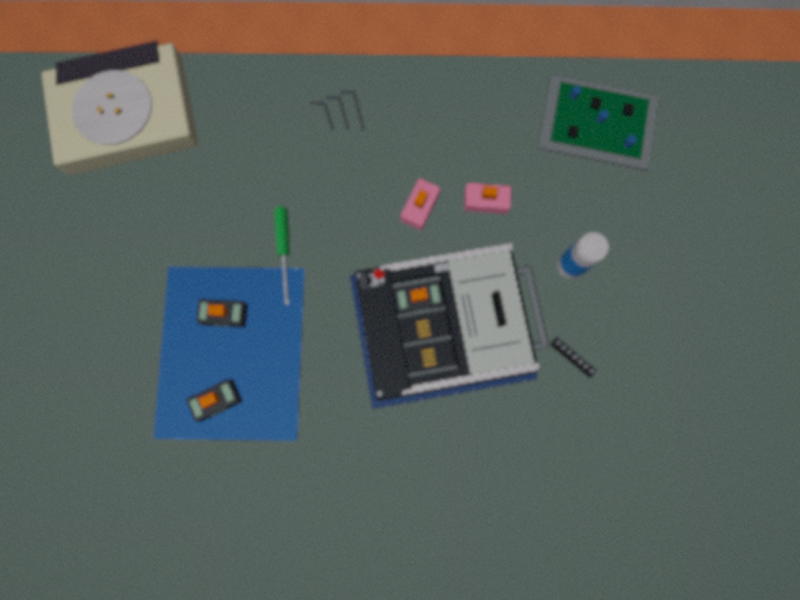

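View pics/side0.png

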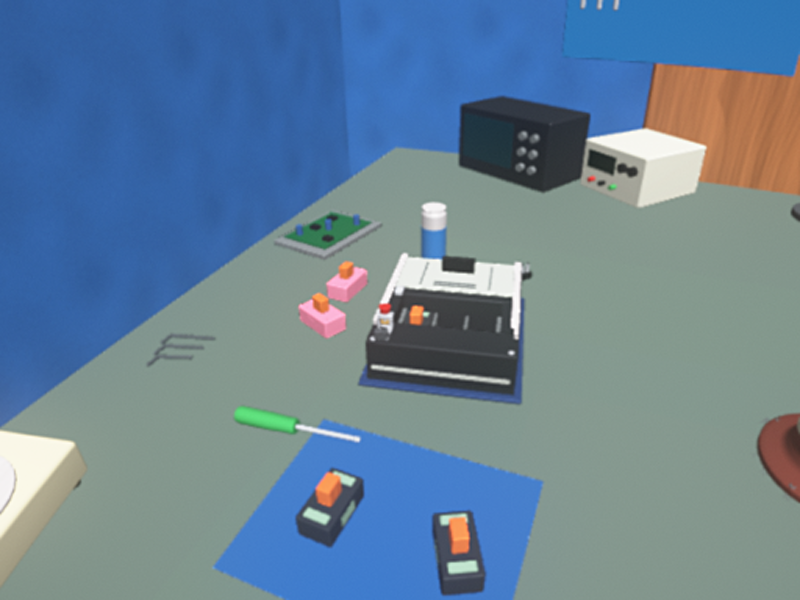

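```bash
python3 - <<'E'
import cv2, numpy as np
im=np.load("pics/top0.npy")[:,:,::-1]
a=im[145:270,215:360]; cv2.imwrite("pics/t_mon.png",cv2.resize(a,None,fx=5.5,fy=4.8*5.5/5.5,interpolation=cv2.INTER_CUBIC))
a=im[160:290,95:200]; cv2.imwrite("pics/t_mat.png",cv2.resize(a,None,fx=4.6,fy=4.6,interpolation=cv2.INTER_CUBIC))
im=np.load("pics/side0.npy")[:,:,::-1]
a=im[155:265,225:345]; cv2.imwrite("pics/s_mon.png",cv2.resize(a,None,fx=5.4,fy=5.4,interpolation=cv2.INTER_CUBIC))
a=im[290:384,175:325]; cv2.imwrite("pics/s_mat.png",cv2.resize(a,None,fx=5,fy=5,interpolation=cv2.INTER_CUBIC))
E
```

```text
(no output)
```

View pics/t_mon.png

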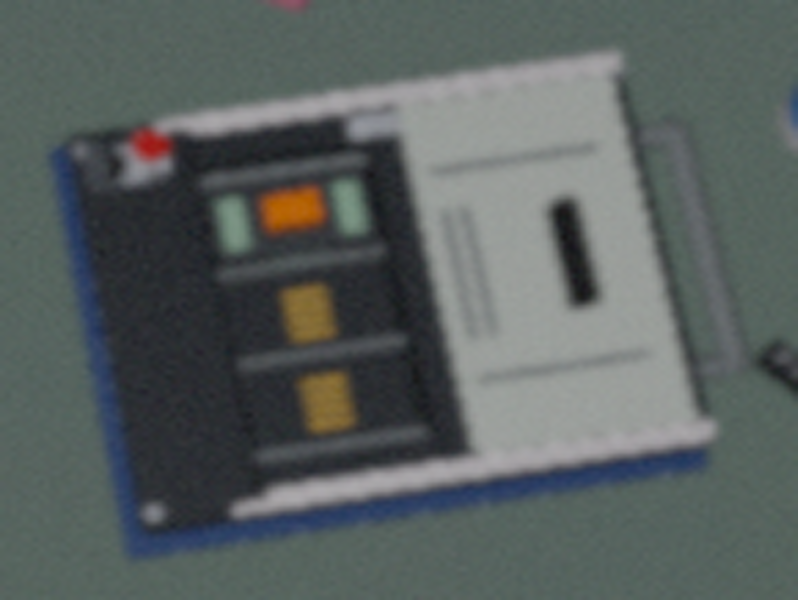

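View pics/t_mat.png

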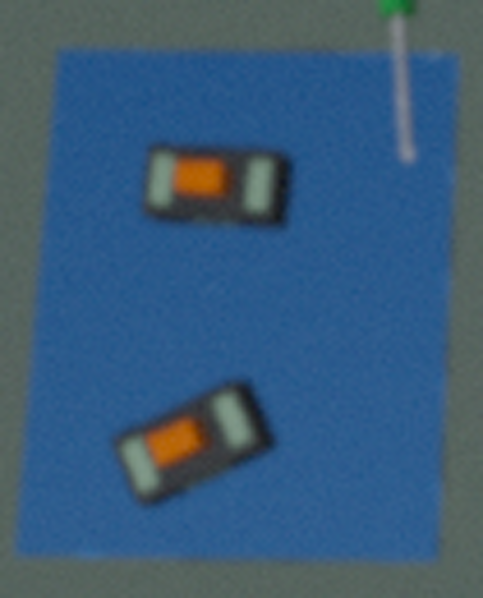

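View pics/s_mon.png

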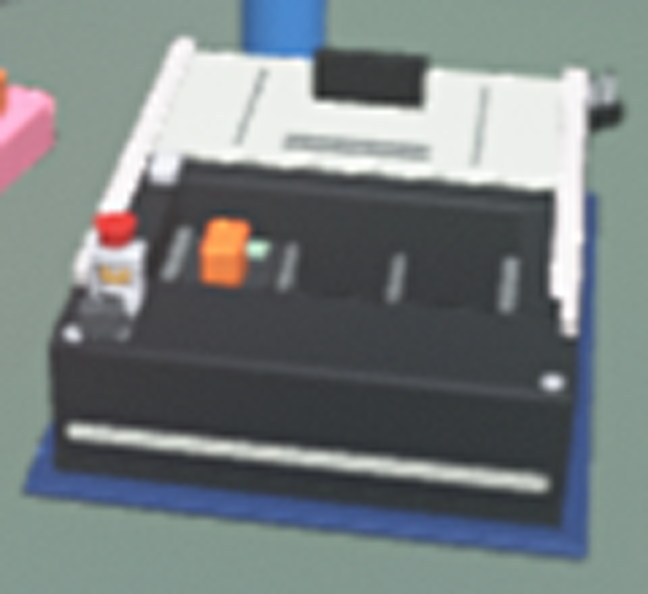

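View pics/s_mat.png

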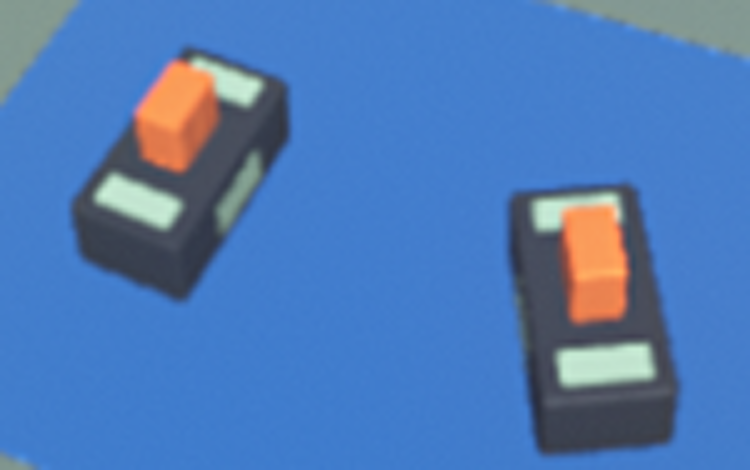

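```bash
cat > h.py <<'E'
import cv2, numpy as np
from scipy.optimize import least_squares
from bench import arm, optics, workorder
C={n:optics.calibration(n) for n in("side","top")}
def proj(n,P):
    c=C[n]; return cv2.projectPoints(np.asarray(P,float).reshape(-1,1,3),c["rvec"],c["tvec"],c["camera_matrix"],np.asarray(c["dist"],float))[0].reshape(-1,2)
def ray(n,uv):
    c=C[n]; p=cv2.undistortPoints(np.array(uv,float).reshape(-1,1,2),c["camera_matrix"],np.asarray(c["dist"],float)).reshape(2)
    R=cv2.Rodrigues(np.array(c["rvec"]))[0]; o=-R.T@np.array(c["tvec"]).reshape(3); return o,R.T@np.array([p[0],p[1],1.])
def onz(n,uv,z):
    o,d=ray(n,uv); return o+d*(z-o[2])/d[2]
CR={"t_mon":("top",215,145,5.5,4.8),"t_mat":("top",95,160,4.6,4.6),"s_mon":("side",225,155,5.4,5.4),"s_mat":("side",175,290,5,5)}
def px(cr,X,Y):
    n,ox,oy,fx,fy=CR[cr]; return n,(ox+(X+.5)/fx-.5, oy+(Y+.5)/fy-.5)
def T(p,P):  # p=x,y,yaw
    c,s=np.cos(p[2]),np.sin(p[2]); P=np.atleast_2d(P); return np.c_[p[0]+c*P[:,0]-s*P[:,1],p[1]+s*P[:,0]+c*P[:,1],P[:,2]]
E
python3 - <<'E'
from h import *
obs=[("t_mon",293,210,(54,44,76)),("t_mon",307,313,(0,44,16)),("t_mon",327,402,(-54,44,16)),
("s_mon",55,343,(115,150,80)),("s_mon",575,398,(-115,150,80)),("s_mon",226,235,(54,44,76)),("t_mon",140,533,(-115,150,80)),("t_mon",70,142,(115,150,80))]
O=[px(o[0],o[1],o[2])+(np.array(o[3])/1000,) for o in obs]
f=lambda p:np.concatenate([(proj(n,T(p,P))[0]-uv) for n,uv,P in O])
r=least_squares(f,[.6,0,0.],loss="soft_l1"); print(r.x,np.degrees(r.x[2])); print(f(r.x).reshape(-1,2).round(2))
for k in range(3): print(T(r.x,[(-.054+.054*k,.044,.076)]))
# ribs
for cr,X,Y in(("t_mat",200,177),("t_mat",175,440)): print(onz(*px(cr,X,Y),.062))
for cr,X,Y in(("s_mat",187,82),("s_mat",595,240)): print(onz(*px(cr,X,Y),.062))
np.save("mon.npy",r.x)
E
```

```text
[ 0.58737037 -0.11458253  0.18714964] 10.722884485925897
[[ 0.28  0.18]
 [ 0.4   0.88]
 [ 0.25  0.83]
 [-2.51 -0.29]
 [-0.06  0.08]
 [-0.74 -0.04]
 [ 0.4   1.21]
 [-0.97 -0.67]]
[[ 0.52612669 -0.08139802  0.076     ]]
[[ 0.57918377 -0.07135083  0.076     ]]
[[ 0.63224085 -0.06130365  0.076     ]]
[0.60427855 0.29881266 0.062     ]
[0.44775924 0.30296685 0.062     ]
[0.5999951  0.29323854 0.062     ]
[0.44302002 0.30305935 0.062     ]
```

```bash
cat >> h.py <<'E'
from scipy.optimize import minimize
def orange(im):
    f=im.astype(float); o=(f[...,0]-f[...,2])/ 150.; 
    return o
def ribpts(p,zc): # zc centre height
    P=np.array([(sx*.009,sy*.014,zc+z) for sx in(-1,1) for sy in(-1,1) for z in(.004,.030)]); return T(p,P)
def rend(n,P,box,S=8):
    x0,y0,x1,y1=box; uv=proj(n,P); h=cv2.convexHull(((uv-[x0,y0]+.5)*S-.5).astype(np.float32))
    m=np.zeros(((y1-y0)*S,(x1-x0)*S),np.uint8); cv2.fillConvexPoly(m,np.round(h*16).astype(np.int32),255,cv2.LINE_AA,4)
    m=cv2.GaussianBlur(m.astype(np.float32)/255,(0,0),.7*S); return cv2.resize(m,(x1-x0,y1-y0),interpolation=cv2.INTER_AREA)
def fitrib(ims,p0,zc,names):
    D=[]
    for n in names:
        c=proj(n,T(p0,[(0,0,zc+.017)]))[0].astype(int); b=(c[0]-14,c[1]-14,c[0]+15,c[1]+15)
        o=orange(ims[n])[b[1]:b[3],b[0]:b[2]]; D.append((n,b,np.clip(o,0,None)))
    def cost(p):
        t=0
        for n,b,o in D:
            r=rend(n,ribpts(p,zc),b); a=(r*o).sum()/(r*r).sum(); t+=((o-a*r)**2).sum()/(o**2).sum()
        return t
    best=None
    for dy in(-.15,.15):
        q=np.array(p0)+[0,0,dy]
        s=minimize(cost,q,method="Nelder-Mead",options=dict(initial_simplex=q+np.array([[0,0,0],[.006,0,0],[0,.006,0],[0,0,.2]]),xatol=1e-5,fatol=1e-6,maxiter=400))
        if best is None or s.fun<best.fun: best=s
    return best.x,best.fun
E
python3 - <<'E'
from h import *
ims={n:np.load(f"pics/{n}0.npy") for n in("top","side")}
for nm,p0,zc in(("fit",(.632,-.061,.187),.046),("A",(.604,.297,.05),.032),("B",(.447,.303,-.4),.032)):
    for names in(("top",),("side",),("top","side")):
        x,f=fitrib(ims,p0,zc,names); print(nm,names,x.round(4),np.degrees(x[2]).round(1),round(f,4))
E
```

```text
fit ('top',) [ 0.6356 -0.0606  0.2165] 12.4 0.0152
fit ('side',) [ 0.6332 -0.0671  0.2096] 12.0 0.0745
fit ('top', 'side') [ 0.6337 -0.062   0.1844] 10.6 0.2283
A ('top',) [ 0.6061  0.302  -0.039 ] -2.2 0.0611
A ('side',) [0.6021 0.299  0.0553] 3.2 0.0486
A ('top', 'side') [ 0.6038  0.2997 -0.0262] -1.5 0.2304
B ('top',) [0.4471 0.306  0.4507] 25.8 0.0556
B ('side',) [0.443  0.3024 0.4133] 23.7 0.0321
B ('top', 'side') [0.4444 0.3036 0.4155] 23.8 0.2801
```

```bash
cat >> h.py <<'E'
def boxpts(p,zc,hx,hy,z0,z1):
    return T(p,np.array([(sx*hx,sy*hy,zc+z) for sx in(-1,1) for sy in(-1,1) for z in(z0,z1)]))
def fitpack(ims,p0,zc,names,hw=32):
    D=[]
    for n in names:
        c=proj(n,T(p0,[(0,0,zc)]))[0].astype(int); w=hw if n=="top" else 36
        b=(c[0]-w,c[1]-w,c[0]+w,min(c[1]+w,384))
        f=ims[n].astype(float)[b[1]:b[3],b[0]:b[2]]; bl=f[...,2]-f[...,0]; hi=np.percentile(bl,85); D.append((n,b,np.clip(1-bl/hi,0,1)))
    def cost(p):
        t=0
        for n,b,o in D:
            r=np.maximum(rend(n,boxpts(p,zc,.023,.042,-.03,.004),b,4),rend(n,ribpts(p,zc),b,4)); t+=((o-r)**2).sum()/(o**2).sum()
        return t
    q=np.array(p0)
    s=minimize(cost,q,method="Nelder-Mead",options=dict(initial_simplex=q+np.array([[0,0,0],[.006,0,0],[0,.006,0],[0,0,.2]]),xatol=1e-5,fatol=1e-6,maxiter=400))
    return s.x,s.fun
E
python3 - <<'E'
from h import *
ims={n:np.load(f"pics/{n}0.npy") for n in("top","side")}
for nm,p0,zc in(("A",(.604,.297,.0),.032),("B",(.446,.303,.4),.032)):
    for names in(("top",),("side",),("top","side")):
        x,f=fitpack(ims,p0,zc,names); print(nm,names,x.round(4),np.degrees(x[2]).round(1),round(f,4))
# wire overlay of monitor
p=np.load("mon.npy")
for n,b in(("top",(215,145,360,270)),("side",(225,155,345,265))):
    F=5; a=cv2.resize(ims[n][b[1]:b[3],b[0]:b[2],::-1],None,fx=F,fy=F,interpolation=cv2.INTER_CUBIC)
    def L(pts,col,close=True):
        uv=(proj(n,T(p,np.array(pts)/1000.))-[b[0],b[1]]+.5)*F-.5; cv2.polylines(a,[np.round(uv).astype(np.int32)],close,col,1)
    L([(-115,-134,80),(115,-134,80),(115,150,80),(-115,150,80)],(0,255,255)); L([(-85,0,80),(85,0,80),(85,88,80),(-85,88,80)],(255,0,255))
    for x in(-81,-27,27,81): L([(x,0,46),(x,88,46)],(0,255,0),False)
    for x in(-110,110): L([(x,-134,91),(x,150,91)],(255,255,0),False)
    L([(45,30,76),(63,30,76),(63,58,76),(45,58,76)],(255,0,0))
    cv2.imwrite(f"pics/w_{n}.png",a)
E
```

```text
A ('top',) [ 0.6059  0.3011 -0.0675] -3.9 0.3493
A ('side',) [0.6025 0.2982 0.0024] 0.1 0.2818
A ('top', 'side') [ 0.6037  0.2992 -0.0304] -1.7 0.6592
B ('top',) [0.447  0.3047 0.451 ] 25.8 0.4489
B ('side',) [0.4439 0.302  0.4437] 25.4 0.0575
B ('top', 'side') [0.4446 0.3026 0.4527] 25.9 0.537
```

View pics/w_top.png

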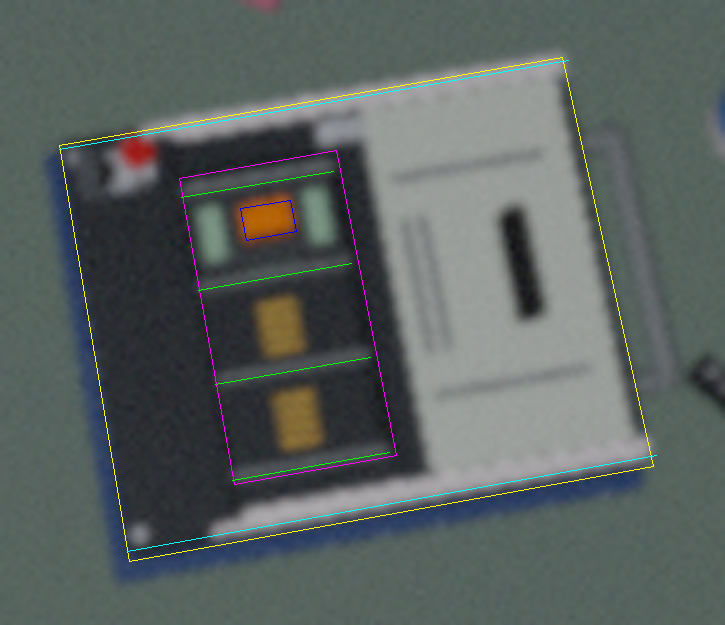

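View pics/w_side.png

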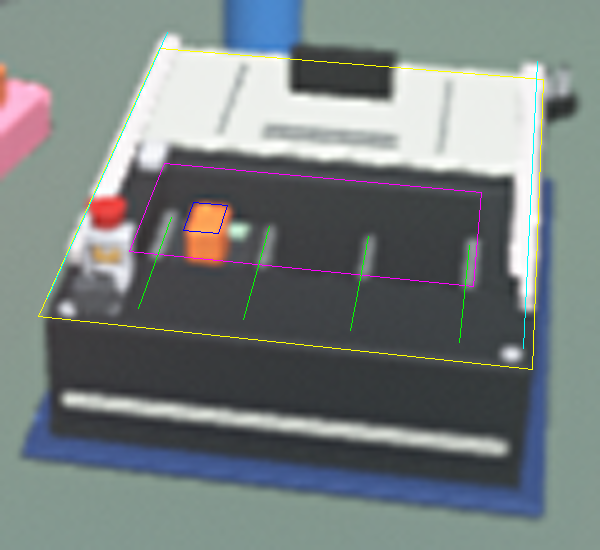

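```bash
cat >> h.py <<'E'
import json,os
def cmd():
    return json.load(open("cmd.json")) if os.path.exists("cmd.json") else None
def setcmd(x,y,z,yaw): json.dump([x,y,z,yaw],open("cmd.json","w"))
def delta(c,g): # yaw: tool z axis = (-sin yaw, cos yaw); tool x=(cos,sin)
    d=np.array(g[:3])-c[:3]; cy,sy=np.cos(c[3]),np.sin(c[3])
    return [round(float(v),4) for v in (cy*d[0]+sy*d[1],-d[2],-sy*d[0]+cy*d[1])], [0,round(-float(np.degrees(g[3]-c[3])),2),0]
def go(*goals,c=None):
    c=c or cmd()
    for g in goals: print(g,delta(c,g))
def st():
    s=arm.get_state(); R=np.array(s["eef_rot"]); print("t",s["time"],"pos",np.round(s["eef_pos"],4),"yaw",round(float(np.arctan2(R[1,0],R[0,0])),4),"tilt",R[:2,1].round(4),"F",np.round(s["ft_force"],2),"w",round(s["width"],4)); return s
E
python3 - <<'E'
from h import *
setcmd(.268,.592,.231,np.arctan2(-.413,.9107)); print(cmd())
go((.604,.300,.12,np.radians(-2)),(.604,.300,.039,np.radians(-2)))
print("tip",onz(*px("t_mat",405,158),.005))
E
```

```text
[0.268, 0.592, 0.231, -0.42575848228022173]
(0.604, 0.3, 0.12, np.float64(-0.03490658503988659)) ([0.4266, 0.111, -0.1272], [0, -22.39, 0])
(0.604, 0.3, 0.039, np.float64(-0.03490658503988659)) ([0.4266, 0.192, -0.1272], [0, -22.39, 0])
tip [0.6275106  0.18687864 0.005     ]
```

Emit:
{"name": "carry_out", "arguments": {"plan": [{"delta_pos":[0.05,0.012,-0.015],"rot":[0,-4,0],"jaw":0.055},{"delta_pos":[0.1,0.025,-0.03],"rot":[0,-9,0],"jaw":0.055},{"delta_pos":[0.15,0.038,-0.045],"rot":[0,-14,0],"jaw":0.055},{"delta_pos":[0.2,0.05,-0.06],"rot":[0,-19,0],"jaw":0.055},{"delta_pos":[0.25,0.06,-0.075],"rot":[0,-22.4,0],"jaw":0.055}], "grip_force": 60}}

```text
time: 0.72
eef_pos: [0.466, 0.4189, 0.1703]
eef_rot: [[0.999, -0.001, 0.033], [-0.033, -0.001, 0.999], [-0.001, -1.0, -0.001]]
ft_force: [0.1, 0.9, 0.0]
width: 0.0551
```

```bash
python3 - <<'E'
from h import *
s=st(); c=cmd(); 
# commanded world pos after call
cy,sy=np.cos(c[3]),np.sin(c[3]); d=[.25,.06,-.075]
n=[c[0]+cy*d[0]-sy*d[2],c[1]+sy*d[0]+cy*d[2],c[2]-d[1],c[3]+np.radians(22.4)]; print(n); setcmd(*map(float,n))
go((.604,.300,.12,np.radians(-2)))
E
```

```text
t 0.725 pos [0.466  0.4189 0.1703] yaw -0.0326 tilt [-0.0011 -0.0009] F [0.07 0.94 0.02] w 0.0551
[np.float64(0.46470555799406277), np.float64(0.42044265257866564), 0.171, np.float64(-0.03480472983349192)]
(0.604, 0.3, 0.12, np.float64(-0.03490658503988659)) ([0.1434, 0.051, -0.1155], [0, 0.01, 0])
```

Emit:
{"name": "carry_out", "arguments": {"plan": [{"delta_pos":[0.04,0.013,-0.032],"rot":[0,0,0],"jaw":0.055},{"delta_pos":[0.08,0.026,-0.064],"rot":[0,0,0],"jaw":0.055},{"delta_pos":[0.118,0.04,-0.095],"rot":[0,0,0],"jaw":0.055},{"delta_pos":[0.1434,0.051,-0.1155],"rot":[0,0,0],"jaw":0.055},{"delta_pos":[0.1434,0.051,-0.1155],"rot":[0,0,0],"jaw":0.055}]}}

```text
time: 1.35
eef_pos: [0.6064, 0.2948, 0.1182]
eef_rot: [[0.999, -0.001, 0.042], [-0.042, -0.005, 0.999], [-0.001, -1.0, -0.005]]
ft_force: [0.0, 1.4, -0.7]
width: 0.055
```

```bash
python3 - <<'E'
from h import *
setcmd(.604,.300,.12,-.0349); s=st()
for n,b in(("top",(95,160,200,290)),("side",(175,250,325,384))):
    im=optics.camera(n); np.save(f"pics/{n}1.npy",im); cv2.imwrite(f"pics/{n}1.png",cv2.resize(im[b[1]:b[3],b[0]:b[2],::-1],None,fx=4,fy=4,interpolation=cv2.INTER_CUBIC))
E
```

```text
t 1.35 pos [0.6064 0.2948 0.1182] yaw -0.0417 tilt [-0.0015 -0.0046] F [ 0.04  1.42 -0.7 ] w 0.055
```

View pics/top1.png

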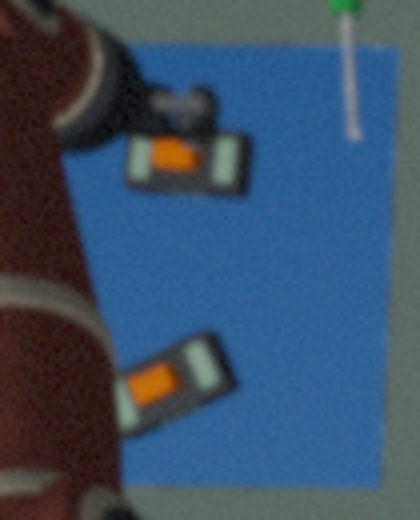

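View pics/side1.png

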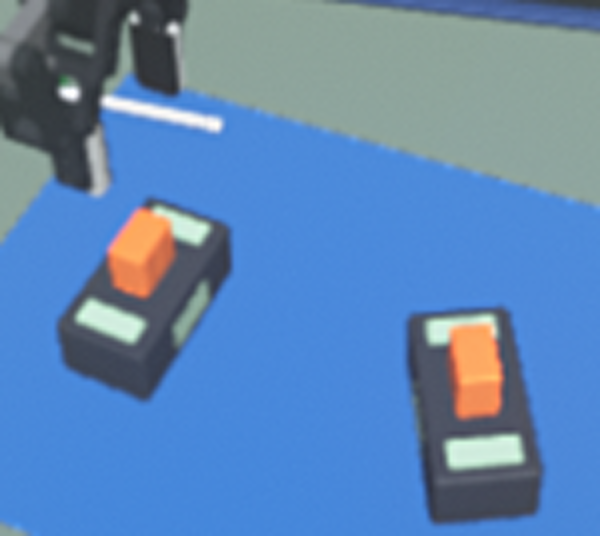

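```bash
python3 - <<'E'
from h import *
s=st(); P=np.array(s["eef_pos"])+[0,0,.004]; R=np.array(s["eef_rot"])
for k in(-1,1):
    print(((proj("side",P+k*.0275*R[:,2])[0]-[175,250])*4).round())
go((.604,.300,.039,-.0349))
E
```

```text
t 1.45 pos [0.6037 0.3004 0.1197] yaw -0.0348 tilt [-0.0018  0.0005] F [-1.28  0.32  0.01] w 0.0552
[152.  94.]
[ 85. 181.]
(0.604, 0.3, 0.039, -0.0349) ([0.0, 0.081, 0.0], [0, -0.0, 0])
```

Emit:
{"name": "carry_out", "arguments": {"plan": [{"delta_pos":[-0.001,0.03,-0.001],"rot":[0,-0.5,0],"jaw":0.055},{"delta_pos":[-0.001,0.06,-0.001],"rot":[0,-0.5,0],"jaw":0.055},{"delta_pos":[-0.001,0.08,-0.001],"rot":[0,-0.5,0],"jaw":0.055},{"delta_pos":[-0.001,0.081,-0.001],"rot":[0,-0.5,0],"jaw":0.02},{"delta_pos":[-0.001,0.081,-0.001],"rot":[0,-0.5,0],"jaw":0.02}], "grip_force": 60}}

```text
time: 2.08
eef_pos: [0.6037, 0.2998, 0.0401]
eef_rot: [[1.0, 0.001, 0.025], [-0.025, 0.001, 1.0], [0.001, -1.0, 0.001]]
ft_force: [-0.5, -0.5, -2.6]
width: 0.0267
```

Emit:
{"name": "carry_out", "arguments": {"plan": [{"delta_pos":[0,0,0],"rot":[0,0,0],"jaw":0.02},{"delta_pos":[0,0,0],"rot":[0,0,0],"jaw":0.02}]}}

```text
time: 2.33
eef_pos: [0.6036, 0.2991, 0.0398]
eef_rot: [[1.0, 0.001, 0.026], [-0.026, 0.0, 1.0], [0.001, -1.0, 0.0]]
ft_force: [-0.4, -0.3, -2.3]
width: 0.0271
```

```bash
python3 - <<'E'
from h import *
setcmd(.603,.299,.039,-.0349+np.radians(.5)); s=st(); print(np.round(s["moment"],3))
im=optics.camera("side"); b=(175,250,325,384);np.save("pics/side2.npy",im); cv2.imwrite(f"pics/side2.png",cv2.resize(im[b[1]:b[3],b[0]:b[2],::-1],None,fx=4,fy=4,interpolation=cv2.INTER_CUBIC))
E
```

```text
t 2.325 pos [0.6036 0.2991 0.0398] yaw -0.0261 tilt [0.0006 0.0003] F [-0.41 -0.33 -2.28] w 0.0271
[ 0.04   0.01  -0.018]
```

View pics/side2.png

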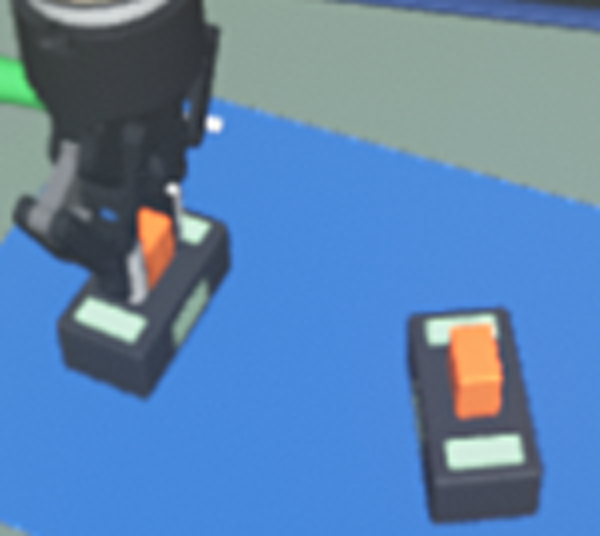

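```bash
python3 - <<'E'
from h import *
go((.603,.299,.17,-.026),(.58,-.073,.17,.187))
c=[.603,.299,.17,-.0262]
for f in(.15,.3,.45,.6,.75,.9,1): go(tuple(np.array(c)+f*(np.array([.58,-.073,.17,.187])-c)),c=c)
E
```

```text
(0.603, 0.299, 0.17, -0.026) ([0.0, -0.131, 0.0], [0, -0.01, 0])
(0.58, -0.073, 0.17, 0.187) ([-0.0133, -0.131, -0.3725], [0, -12.21, 0])
(np.float64(0.59955), np.float64(0.2432), np.float64(0.17), np.float64(0.00578)) ([-0.002, -0.0, -0.0559], [0, -1.83, 0])
(np.float64(0.5961), np.float64(0.1874), np.float64(0.17), np.float64(0.03776)) ([-0.004, -0.0, -0.1117], [0, -3.66, 0])
(np.float64(0.59265), np.float64(0.1316), np.float64(0.17), np.float64(0.06974)) ([-0.006, -0.0, -0.1676], [0, -5.5, 0])
(np.float64(0.5892), np.float64(0.0758), np.float64(0.17), np.float64(0.10172)) ([-0.0079, -0.0, -0.2235], [0, -7.33, 0])
(np.float64(0.58575), np.float64(0.019999999999999962), np.float64(0.17), np.float64(0.13369999999999999)) ([-0.0099, -0.0, -0.2794], [0, -9.16, 0])
(np.float64(0.5822999999999999), np.float64(-0.0358), np.float64(0.17), np.float64(0.16568)) ([-0.0119, -0.0, -0.3352], [0, -10.99, 0])
(np.float64(0.58), np.float64(-0.07300000000000001), np.float64(0.17), np.float64(0.187)) ([-0.0132, -0.0, -0.3725], [0, -12.22, 0])
```

Emit:
{"name": "carry_out", "arguments": {"plan": [{"delta_pos":[0,0.0,0],"rot":[0,0,0],"jaw":0.02},{"delta_pos":[0,-0.02,0],"rot":[0,0,0],"jaw":0.02},{"delta_pos":[0,-0.06,0],"rot":[0,0,0],"jaw":0.02},{"delta_pos":[0,-0.1,0],"rot":[0,0,0],"jaw":0.02},{"delta_pos":[0,-0.131,0],"rot":[0,0,0],"jaw":0.02}], "grip_force": 80}}

```text
time: 3.0
eef_pos: [0.604, 0.2995, 0.1739]
eef_rot: [[1.0, 0.003, 0.026], [-0.026, 0.002, 1.0], [0.003, -1.0, 0.002]]
ft_force: [0.3, -0.0, -1.9]
width: 0.0266
```

Emit:
{"name": "carry_out", "arguments": {"plan": [{"delta_pos":[0,0,-0.025],"rot":[0,-1,0],"jaw":0.02},{"delta_pos":[-0.002,0,-0.075],"rot":[0,-3,0],"jaw":0.02},{"delta_pos":[-0.004,0,-0.13],"rot":[0,-5,0],"jaw":0.02},{"delta_pos":[-0.006,0,-0.185],"rot":[0,-7,0],"jaw":0.02},{"delta_pos":[-0.008,0,-0.24],"rot":[0,-9,0],"jaw":0.02}]}}

```text
time: 3.62
eef_pos: [0.5893, 0.0575, 0.1719]
eef_rot: [[0.991, 0.002, -0.132], [0.132, -0.0, 0.991], [0.002, -1.0, -0.0]]
ft_force: [0.2, -0.9, -2.4]
width: 0.0264
```

```bash
python3 - <<'E'
from h import *
st()
c=[.603,.299,.17,-.0262]; cy,sy=np.cos(c[3]),np.sin(c[3]); d=[-.008,0,-.24]
n=[c[0]+cy*d[0]-sy*d[2],c[1]+sy*d[0]+cy*d[2],c[2]-d[1],c[3]+np.radians(9)]; print(n); setcmd(*map(float,n)); go((.58,-.073,.17,.187))
E
```

```text
t 3.625 pos [0.5893 0.0575 0.1719] yaw 0.1322 tilt [ 0.0021 -0.0001] F [ 0.17 -0.93 -2.43] w 0.0264
[np.float64(0.5887154649673665), np.float64(0.05929194410929481), 0.17, np.float64(0.13087963267948965)]
(0.58, -0.073, 0.17, 0.187) ([-0.0259, -0.0, -0.13], [0, -3.22, 0])
```

Emit:
{"name": "carry_out", "arguments": {"plan": [{"delta_pos":[-0.01,0,-0.05],"rot":[0,-1.5,0],"jaw":0.02},{"delta_pos":[-0.02,0,-0.095],"rot":[0,-2.5,0],"jaw":0.02},{"delta_pos":[-0.025,0,-0.125],"rot":[0,-3.2,0],"jaw":0.02},{"delta_pos":[-0.0259,0,-0.13],"rot":[0,-3.2,0],"jaw":0.02},{"delta_pos":[-0.0259,0.035,-0.13],"rot":[0,-3.2,0],"jaw":0.02}]}}

```text
time: 4.25
eef_pos: [0.5837, -0.0726, 0.1387]
eef_rot: [[0.983, 0.01, -0.185], [0.185, 0.0, 0.983], [0.01, -1.0, -0.002]]
ft_force: [-0.1, 0.7, -4.0]
width: 0.0259
```

Emit:
{"name": "carry_out", "arguments": {"plan": [{"delta_pos":[0,0,0],"rot":[0,0,0],"jaw":0.02},{"delta_pos":[0,0,0],"rot":[0,0,0],"jaw":0.02}]}}

```text
time: 4.5
eef_pos: [0.5813, -0.0716, 0.1365]
eef_rot: [[0.982, 0.002, -0.187], [0.187, 0.001, 0.982], [0.002, -1.0, 0.0]]
ft_force: [0.0, 0.3, -1.8]
width: 0.0264
```

```bash
python3 - <<'E'
from h import *
setcmd(.58,-.073,.135,.187); st()
for n,b in(("top",(215,125,360,270)),("side",(215,135,345,265))):
    im=optics.camera(n); np.save(f"pics/{n}3.npy",im); cv2.imwrite(f"pics/{n}3.png",cv2.resize(im[b[1]:b[3],b[0]:b[2],::-1],None,fx=4.1,fy=4.1,interpolation=cv2.INTER_CUBIC))
E
```

```text
t 4.5 pos [ 0.5813 -0.0716  0.1365] yaw 0.1886 tilt [0.0018 0.0006] F [ 0.05  0.27 -1.83] w 0.0264
```

View pics/top3.png

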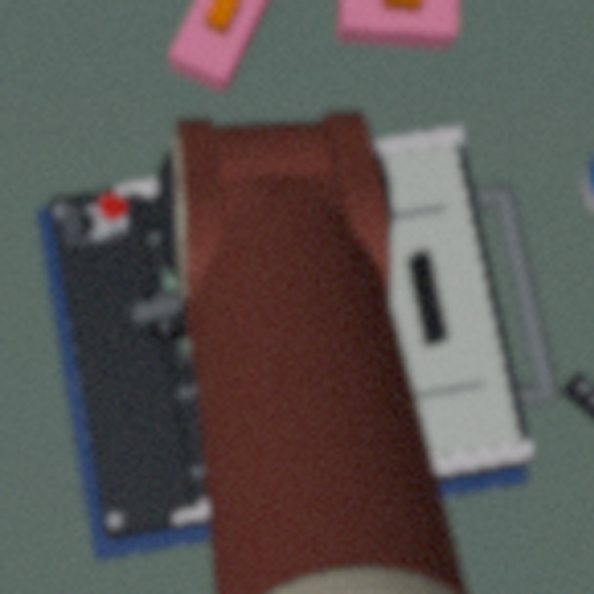

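View pics/side3.png

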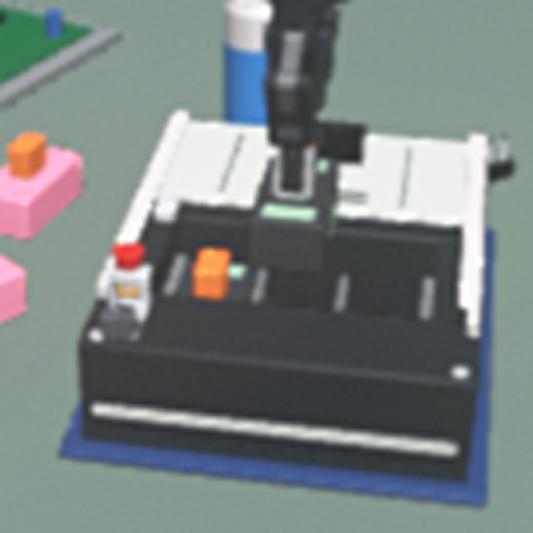

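```bash
cat >> h.py <<'E'
def overlay(n,im,b,F,items,out):
    a=cv2.resize(im[b[1]:b[3],b[0]:b[2],::-1],None,fx=F,fy=F,interpolation=cv2.INTER_CUBIC); a=cv2.convertScaleAbs(a,alpha=1.6,beta=15)
    for p,pts,col,cl in items:
        uv=(proj(n,T(p,np.array(pts)/1000.))-[b[0],b[1]]+.5)*F-.5; cv2.polylines(a,[np.round(uv*16).astype(np.int32)],cl,col,1,cv2.LINE_AA,4)
    cv2.imwrite(out,a)
def monitems(p):
    Y,M,G,Cn,B=(0,255,255),(255,0,255),(0,255,0),(255,255,0),(255,0,0)
    it=[(p,[(-115,-134,80),(115,-134,80),(115,150,80),(-115,150,80)],Y,True),(p,[(-85,0,80),(85,0,80),(85,88,80),(-85,88,80)],M,True)]
    it+=[(p,[(x,0,46),(x,88,46)],G,False) for x in(-81,-27,27,81)]+[(p,[(x,-134,91),(x,150,91)],Cn,False) for x in(-110,110)]
    it+=[(p,[(45,30,76),(63,30,76),(63,58,76),(45,58,76)],B,True)]
    return it
def packitems(p,zc,col=(0,0,255)):
    z=zc*1000; return [(p,[(-23,-42,z+a),(23,-42,z+a),(23,42,z+a),(-23,42,z+a)],col,True) for a in(-30,4)]+[(p,[(-9,-14,z+30),(9,-14,z+30),(9,14,z+30),(-9,14,z+30)],col,True)]
E
python3 - <<'E'
from h import *
im=np.load("pics/side3.npy"); p=np.load("mon.npy")
overlay("side",im,(225,155,345,255),6.6,monitems(p)+packitems((.5813,-.0716,.1886),.1295),"pics/o3.png")
E
```

```text
(no output)
```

View pics/o3.png

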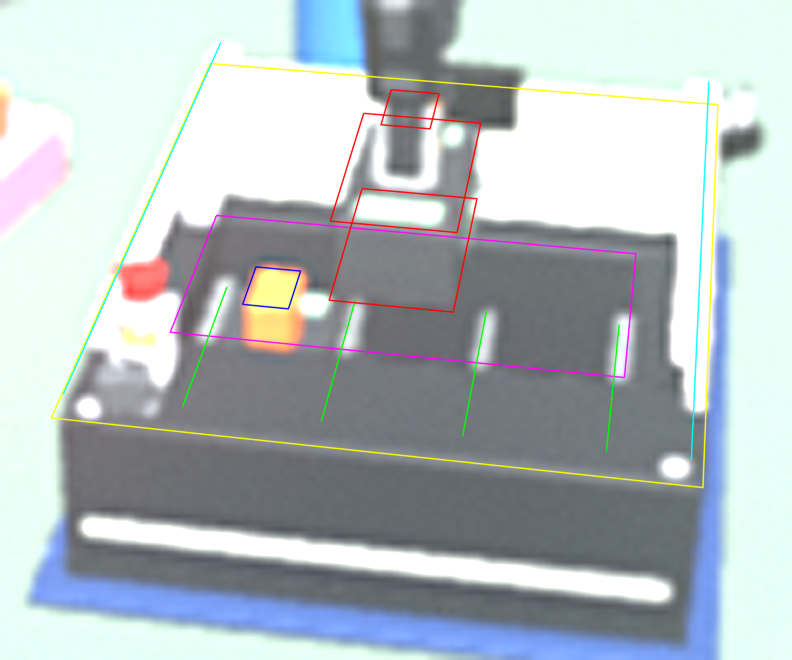

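```bash
python3 - <<'E'
from h import *
im=np.load("pics/side3.npy"); p=np.load("mon.npy")
def f(it,o,b=(265,165,325,235),F=9):
    g=np.clip((im.astype(float)/255)**.6*255*1.1,0,255).astype(np.uint8)
    a=cv2.resize(g[b[1]:b[3],b[0]:b[2],::-1],None,fx=F,fy=F,interpolation=cv2.INTER_CUBIC)
    for p_,pts,col,cl in it:
        uv=(proj("side",T(p_,np.array(pts)/1000.))-[b[0],b[1]]+.5)*F-.5; cv2.polylines(a,[np.round(uv*16).astype(np.int32)],cl,col,1,cv2.LINE_AA,4)
    return a
P=(.5813,-.0716,.1886)
o=np.hstack([f([],0,(268,165,312,230)),f(packitems(P,.1295)+monitems(p),0,(268,165,312,230))]); cv2.imwrite("pics/o3b.png",o)
im=np.load("pics/side0.npy")
cv2.imwrite("pics/o0b.png",f([],0,(228,175,345,240),6.8))
E
```

```text
(no output)
```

View pics/o3b.png

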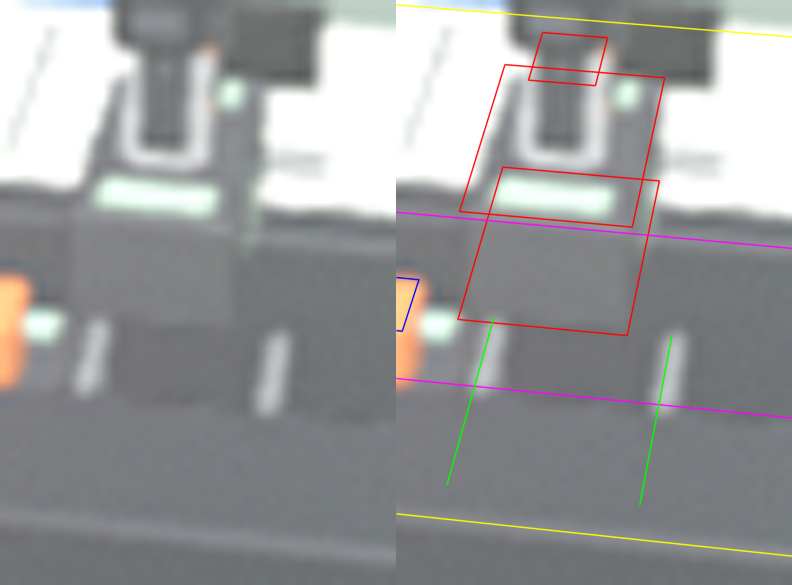

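View pics/o0b.png

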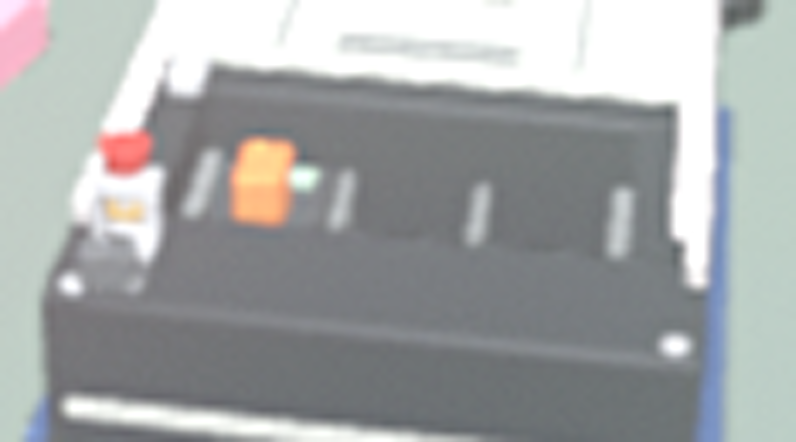

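Emit:
{"name": "carry_out", "arguments": {"plan": [{"delta_pos":[-0.0018,0.006,0.0005],"rot":[0,0,0],"jaw":0.02},{"delta_pos":[-0.0018,0.013,0.0005],"rot":[0,0,0],"jaw":0.02},{"delta_pos":[-0.0018,0.013,0.0005],"rot":[0,0,0],"jaw":0.02}]}}

```text
time: 4.97
eef_pos: [0.5779, -0.0728, 0.1215]
eef_rot: [[0.983, -0.002, -0.186], [0.186, 0.0, 0.983], [-0.002, -1.0, 0.0]]
ft_force: [-0.5, -0.3, -2.2]
width: 0.0267
```

```bash
cat > look.py <<'E'
import sys
from h import *
def G(im,it,b,F,n="side"):
    g=np.clip((im.astype(float)/255)**.6*255*1.1,0,255).astype(np.uint8)
    a=cv2.resize(g[b[1]:b[3],b[0]:b[2],::-1],None,fx=F,fy=F,interpolation=cv2.INTER_CUBIC)
    for p_,pts,col,cl in it:
        uv=(proj(n,T(p_,np.array(pts)/1000.))-[b[0],b[1]]+.5)*F-.5; cv2.polylines(a,[np.round(uv*16).astype(np.int32)],cl,col,1,cv2.LINE_AA,4)
    return a
def look(tag,b=(268,165,312,230),F=9,over=True):
    s=st(); im=optics.camera("side"); np.save(f"pics/side_{tag}.npy",im); q=s["eef_pos"]; R=np.array(s["eef_rot"]); P=(q[0],q[1],np.arctan2(R[1,0],R[0,0]))
    m=np.load("mon.npy")
    cv2.imwrite(f"pics/side_{tag}.png",np.hstack([G(im,[],b,F),G(im,packitems(P,q[2]-.007)+monitems(m),b,F)]) if over else G(im,[],b,F))
if __name__=="__main__": look(sys.argv[1])
E
python3 look.py 4
```

```text
t 4.975 pos [ 0.5779 -0.0728  0.1215] yaw 0.1868 tilt [-0.002   0.0001] F [-0.54 -0.28 -2.2 ] w 0.0267
```

View pics/side_4.png

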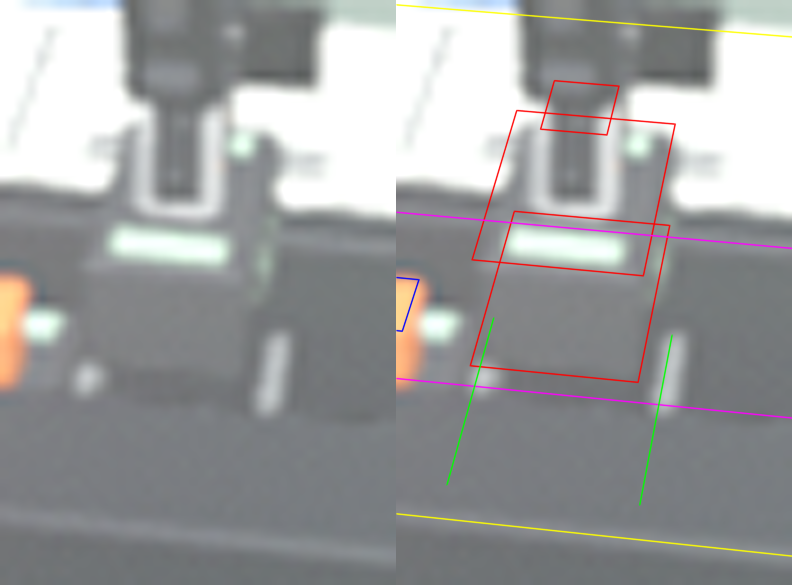

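Emit:
{"name": "carry_out", "arguments": {"plan": [{"delta_pos":[0.0014,0,0.001],"rot":[0,0,0],"jaw":0.02},{"delta_pos":[0.0014,0.006,0.001],"rot":[0,0,0],"jaw":0.02},{"delta_pos":[0.0014,0.012,0.001],"rot":[0,0,0],"jaw":0.02},{"delta_pos":[0.0014,0.016,0.001],"rot":[0,0,0],"jaw":0.02},{"delta_pos":[0.0014,0.016,0.001],"rot":[0,0,0],"jaw":0.02}]}}

```text
time: 5.65
eef_pos: [0.5794, -0.0716, 0.1057]
eef_rot: [[0.983, -0.001, -0.186], [0.186, 0.0, 0.983], [-0.001, -1.0, 0.0]]
ft_force: [0.3, -0.2, -3.2]
width: 0.0266
```

```bash
python3 look.py 5
```

```text
t 5.65 pos [ 0.5794 -0.0716  0.1057] yaw 0.1868 tilt [-0.0013  0.0001] F [ 0.3  -0.19 -3.23] w 0.0266
```

View pics/side_5.png

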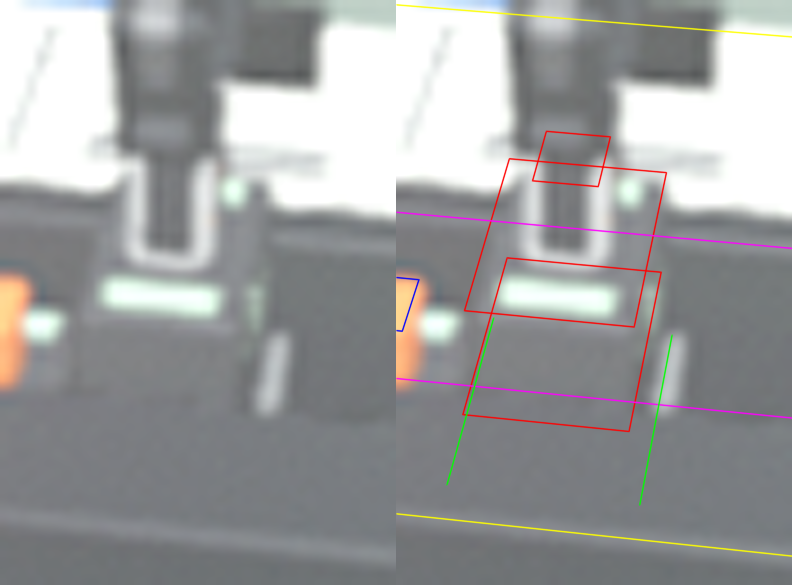

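Emit:
{"name": "carry_out", "arguments": {"plan": [{"delta_pos":[0,0.007,0],"rot":[0,0,0],"jaw":0.02},{"delta_pos":[0,0.014,0],"rot":[0,0,0],"jaw":0.02},{"delta_pos":[0,0.02,0],"rot":[0,0,0],"jaw":0.02},{"delta_pos":[0,0.025,0],"rot":[0,0,0],"jaw":0.02},{"delta_pos":[0,0.028,0],"rot":[0,0,0],"jaw":0.02}]}}

```text
time: 6.32
eef_pos: [0.5797, -0.0716, 0.0779]
eef_rot: [[0.983, -0.0, -0.186], [0.186, 0.0, 0.983], [-0.0, -1.0, 0.0]]
ft_force: [0.2, -0.3, -2.7]
width: 0.026
```

```bash
python3 look.py 6; python3 -c "
from h import *
print(np.round(arm.get_state()['moment'],3))"
```

```text
t 6.325 pos [ 0.5797 -0.0716  0.0779] yaw 0.1868 tilt [-0.0005  0.    ] F [ 0.2  -0.34 -2.66] w 0.026
[0.012 0.049 0.024]
```

View pics/side_6.png

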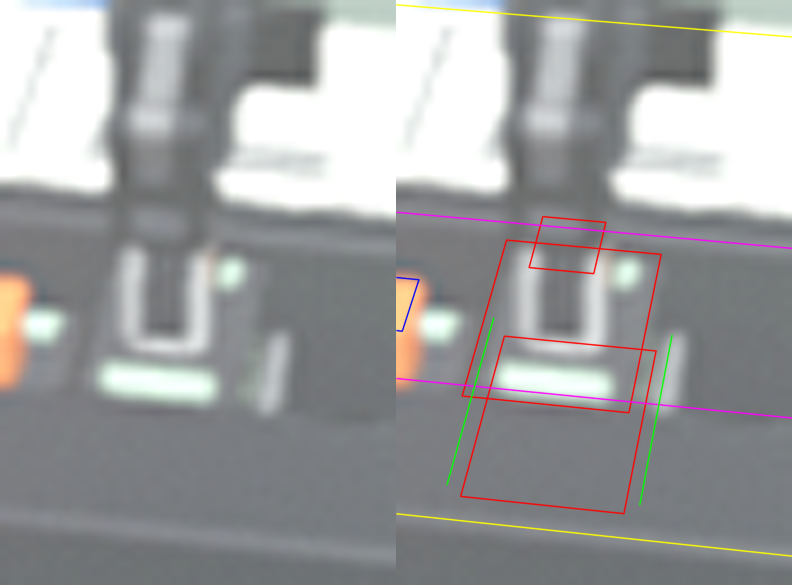

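Emit:
{"name": "carry_out", "arguments": {"plan": [{"delta_pos":[0,0.007,0],"rot":[0,0,0],"jaw":0.02},{"delta_pos":[0,0.014,0],"rot":[0,0,0],"jaw":0.02},{"delta_pos":[0,0.019,0],"rot":[0,0,0],"jaw":0.02},{"delta_pos":[0,0.023,0],"rot":[0,0,0],"jaw":0.02},{"delta_pos":[0,0.023,0],"rot":[0,0,0],"jaw":0.02}]}}

```text
time: 7.0
eef_pos: [0.5796, -0.0715, 0.0549]
eef_rot: [[0.983, -0.001, -0.186], [0.186, 0.0, 0.983], [-0.001, -1.0, 0.0]]
ft_force: [0.4, -0.5, -3.0]
width: 0.0265
```

```bash
python3 -c "
from h import *
st()"
```

```text
t 7.0 pos [ 0.5796 -0.0715  0.0549] yaw 0.1869 tilt [-0.0008  0.0001] F [ 0.4  -0.45 -2.99] w 0.0265
```

Emit:
{"name": "carry_out", "arguments": {"plan": [{"delta_pos":[0,0.001,0],"rot":[0,0,0],"jaw":0.02},{"delta_pos":[0,0.0016,0],"rot":[0,0,0],"jaw":0.02},{"delta_pos":[0,0.0016,0],"rot":[0,0,0],"jaw":0.02}]}}

```text
time: 7.38
eef_pos: [0.5798, -0.0716, 0.0538]
eef_rot: [[0.983, 0.0, -0.186], [0.186, -0.0, 0.983], [0.0, -1.0, -0.0]]
ft_force: [-1.5, 0.2, -3.2]
width: 0.0263
```

Emit:
{"name": "carry_out", "arguments": {"plan": [{"delta_pos":[0,0.0008,0],"rot":[0,0,0],"jaw":0.02},{"delta_pos":[0,0.0008,0],"rot":[0,0,0],"jaw":0.02}]}}

```text
time: 7.62
eef_pos: [0.5799, -0.0716, 0.0537]
eef_rot: [[0.983, 0.0, -0.186], [0.186, -0.0, 0.983], [0.0, -1.0, -0.0]]
ft_force: [-1.5, -0.8, 4.0]
width: 0.0256
```

Emit:
{"name": "carry_out", "arguments": {"plan": [{"delta_pos":[0,0,0],"rot":[0,0,0],"jaw":0.045},{"delta_pos":[0,0,0],"rot":[0,0,0],"jaw":0.045},{"delta_pos":[0,-0.01,0],"rot":[0,0,0],"jaw":0.045},{"delta_pos":[0,-0.04,0],"rot":[0,0,0],"jaw":0.045},{"delta_pos":[0,-0.09,0],"rot":[0,0,0],"jaw":0.045}]}}

```text
time: 8.25
eef_pos: [0.5787, -0.0715, 0.1429]
eef_rot: [[0.983, -0.004, -0.186], [0.186, 0.0, 0.983], [-0.003, -1.0, 0.001]]
ft_force: [0.9, -0.1, 0.9]
width: 0.0453
```

```bash
python3 - <<'E'
from h import *
from look import look
look("7",(225,165,345,240),6.6,False)
s=arm.get_state(); c=[.5793,-.0716,.1425,.187]
B=(.4445,.3032,.12,.449)
setcmd(*c); go(B)
for f in (.15,.3,.45,.6,.75,.9,1): go(tuple(np.array(c)+f*(np.array(B)-c)))
E
```

```text
t 8.25 pos [ 0.5787 -0.0715  0.1429] yaw 0.187 tilt [-0.0036  0.0004] F [ 0.93 -0.09  0.92] w 0.0453
(0.4445, 0.3032, 0.12, 0.449) ([-0.0628, 0.0225, 0.3933], [0, -15.01, 0])
(np.float64(0.55908), np.float64(-0.015379999999999998), np.float64(0.139125), np.float64(0.2263)) ([-0.0094, 0.0034, 0.059], [0, -2.25, 0])
(np.float64(0.53886), np.float64(0.04084), np.float64(0.13574999999999998), np.float64(0.2656)) ([-0.0188, 0.0068, 0.118], [0, -4.5, 0])
(np.float64(0.51864), np.float64(0.09706000000000001), np.float64(0.132375), np.float64(0.3049)) ([-0.0282, 0.0101, 0.177], [0, -6.76, 0])
(np.float64(0.49842000000000003), np.float64(0.15328), np.float64(0.129), np.float64(0.3442)) ([-0.0377, 0.0135, 0.236], [0, -9.01, 0])
(np.float64(0.4782), np.float64(0.20950000000000002), np.float64(0.125625), np.float64(0.3835)) ([-0.0471, 0.0169, 0.295], [0, -11.26, 0])
(np.float64(0.45798), np.float64(0.26572), np.float64(0.12225), np.float64(0.4228)) ([-0.0565, 0.0202, 0.354], [0, -13.51, 0])
(np.float64(0.4445), np.float64(0.3032), np.float64(0.12), np.float64(0.449)) ([-0.0628, 0.0225, 0.3933], [0, -15.01, 0])
```

View pics/side_7.png

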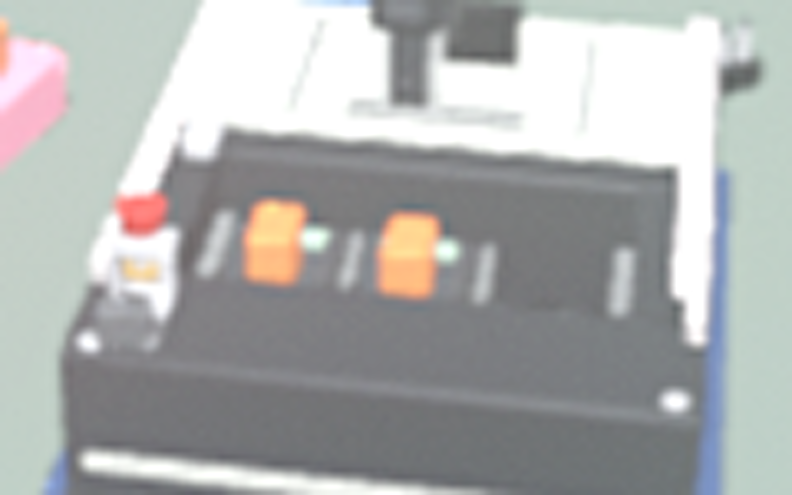

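Emit:
{"name": "carry_out", "arguments": {"plan": [{"delta_pos":[-0.005,0,0.03],"rot":[0,-1,0],"jaw":0.055},{"delta_pos":[-0.014,0,0.088],"rot":[0,-3,0],"jaw":0.055},{"delta_pos":[-0.023,0,0.146],"rot":[0,-5.5,0],"jaw":0.055},{"delta_pos":[-0.032,0,0.204],"rot":[0,-8,0],"jaw":0.055},{"delta_pos":[-0.042,0.005,0.262],"rot":[0,-10,0],"jaw":0.055}]}}

```text
time: 8.93
eef_pos: [0.49, 0.1801, 0.1389]
eef_rot: [[0.935, 0.003, -0.354], [0.354, 0.001, 0.935], [0.003, -1.0, 0.0]]
ft_force: [0.7, -0.0, -0.1]
width: 0.0549
```

```bash
python3 - <<'E'
from h import *
st(); c=cmd(); cy,sy=np.cos(c[3]),np.sin(c[3]); d=[-.042,.005,.262]
n=[c[0]+cy*d[0]-sy*d[2],c[1]+sy*d[0]+cy*d[2],c[2]-d[1],c[3]+np.radians(10)]; print(n); setcmd(*map(float,n)); go((.4445,.3025,.11,.449))
E
```

```text
t 8.925 pos [0.49   0.1801 0.1389] yaw 0.3623 tilt [0.0028 0.0012] F [ 0.65 -0.05 -0.06] w 0.0549
[np.float64(0.48932325789030995), np.float64(0.1780240891407044), 0.13749999999999998, np.float64(0.3615329251994329)]
(0.4445, 0.3025, 0.11, 0.449) ([0.0021, 0.0275, 0.1323], [0, -5.01, 0])
```

Emit:
{"name": "carry_out", "arguments": {"plan": [{"delta_pos":[0.001,0.008,0.05],"rot":[0,-2,0],"jaw":0.055},{"delta_pos":[0.0015,0.018,0.1],"rot":[0,-4,0],"jaw":0.055},{"delta_pos":[0.002,0.0275,0.129],"rot":[0,-5,0],"jaw":0.055},{"delta_pos":[0.0021,0.0275,0.1323],"rot":[0,-5,0],"jaw":0.055},{"delta_pos":[0.0021,0.0275,0.1323],"rot":[0,-5,0],"jaw":0.055}]}}

```text
time: 9.55
eef_pos: [0.4458, 0.3017, 0.1108]
eef_rot: [[0.902, 0.001, -0.433], [0.433, -0.001, 0.902], [0.001, -1.0, -0.001]]
ft_force: [-0.1, -0.3, 0.1]
width: 0.0551
```

```bash
python3 - <<'E'
from h import *
from look import look
setcmd(.4445,.3025,.11,.449)
look("8",(175,270,325,384),5,False)
go((.4445,.3025,.039,.449))
E
```

```text
t 9.55 pos [0.4458 0.3017 0.1108] yaw 0.4475 tilt [ 0.001  -0.0007] F [-0.14 -0.32  0.07] w 0.0551
(0.4445, 0.3025, 0.039, 0.449) ([0.0, 0.071, 0.0], [0, -0.0, 0])
```

View pics/side_8.png

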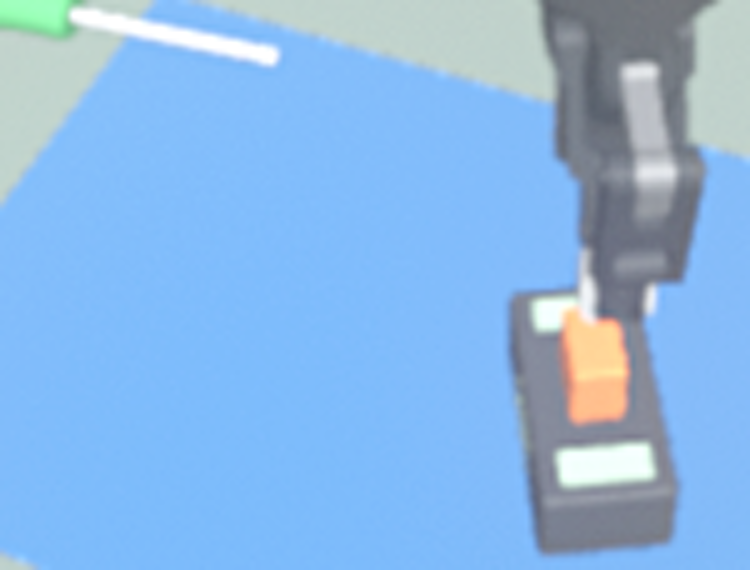

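```bash
python3 - <<'E'
from h import *
s=arm.get_state(); P=np.array(s["eef_pos"]); R=np.array(s["eef_rot"]); print(s["time"],P)
for z in(.005,-.073,-.049):
  for k in(1,-1):
    for w in (-.011,.011): print(z,k,w,((proj("side",P+[0,0,z]+k*.0275*R[:,2]+w*R[:,0])[0]-[175,270]+.5)*5).round())
E
```

```text
9.6 [0.44620815 0.30094827 0.11082851]
0.005 1 -0.011 [645. 297.]
0.005 1 0.011 [572. 302.]
0.005 -1 -0.011 [617. 157.]
0.005 -1 0.011 [550. 161.]
-0.073 1 -0.011 [630. 446.]
-0.073 1 0.011 [563. 451.]
-0.073 -1 -0.011 [605. 307.]
-0.073 -1 0.011 [543. 311.]
-0.049 1 -0.011 [634. 403.]
-0.049 1 0.011 [566. 408.]
-0.049 -1 -0.011 [609. 263.]
-0.049 -1 0.011 [545. 267.]
```

Emit:
{"name": "carry_out", "arguments": {"plan": [{"delta_pos":[0,0.03,0],"rot":[0,0,0],"jaw":0.055},{"delta_pos":[0,0.06,0],"rot":[0,0,0],"jaw":0.055},{"delta_pos":[0,0.071,0],"rot":[0,0,0],"jaw":0.055},{"delta_pos":[0,0.071,0],"rot":[0,0,0],"jaw":0.02},{"delta_pos":[0,0.071,0],"rot":[0,0,0],"jaw":0.02}], "grip_force": 80}}

```text
time: 10.22
eef_pos: [0.4459, 0.3027, 0.0406]
eef_rot: [[0.901, 0.002, -0.433], [0.433, 0.001, 0.901], [0.002, -1.0, 0.0]]
ft_force: [0.3, 0.8, -2.7]
width: 0.0261
```

Emit:
{"name": "carry_out", "arguments": {"plan": [{"delta_pos":[0,0,0],"rot":[0,0,0],"jaw":0.02},{"delta_pos":[0,0,0],"rot":[0,0,0],"jaw":0.02}]}}

```text
time: 10.48
eef_pos: [0.4458, 0.3027, 0.0405]
eef_rot: [[0.901, 0.002, -0.433], [0.433, 0.001, 0.901], [0.002, -1.0, -0.0]]
ft_force: [-0.7, -0.7, 4.7]
width: 0.0264
```

```bash
python3 - <<'E'
from h import *
from look import look
setcmd(.4445,.3025,.039,.449)
look("9",(175,270,325,384),5,False)
m=np.load("mon.npy")
E
```

```text
t 10.475 pos [0.4458 0.3027 0.0405] yaw 0.4482 tilt [0.0019 0.0008] F [-0.68 -0.67  4.69] w 0.0264
```

View pics/side_9.png

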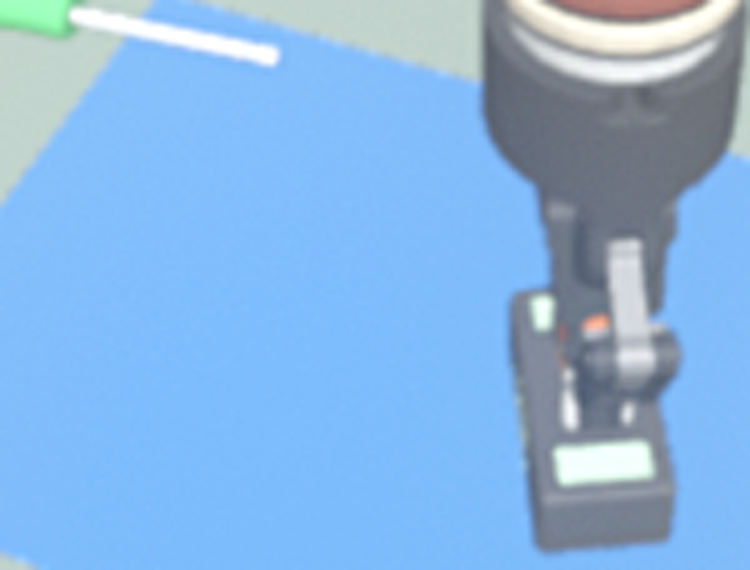

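```bash
python3 - <<'E'
from h import *
c=[.4445,.3025,.169,.449];g=np.array([.526,-.082,.169,.187])
for f in(.06,.2,.35,.5,.65,.8,.93,1): go(tuple(np.array(c)+f*(g-c)),c=c)
E
```

```text
(np.float64(0.44939), np.float64(0.27943), np.float64(0.169), np.float64(0.43328)) ([-0.0056, -0.0, -0.0229], [0, 0.9, 0])
(np.float64(0.4608), np.float64(0.22559999999999997), np.float64(0.169), np.float64(0.3966)) ([-0.0187, -0.0, -0.0764], [0, 3.0, 0])
(np.float64(0.47302500000000003), np.float64(0.167925), np.float64(0.169), np.float64(0.3573)) ([-0.0327, -0.0, -0.1336], [0, 5.25, 0])
(np.float64(0.48525), np.float64(0.11024999999999999), np.float64(0.169), np.float64(0.318)) ([-0.0467, -0.0, -0.1909], [0, 7.51, 0])
(np.float64(0.497475), np.float64(0.05257499999999998), np.float64(0.169), np.float64(0.2787)) ([-0.0608, -0.0, -0.2481], [0, 9.76, 0])
(np.float64(0.5097), np.float64(-0.005100000000000049), np.float64(0.169), np.float64(0.2394)) ([-0.0748, -0.0, -0.3054], [0, 12.01, 0])
(np.float64(0.5202950000000001), np.float64(-0.05508500000000005), np.float64(0.169), np.float64(0.20534)) ([-0.0869, -0.0, -0.355], [0, 13.96, 0])
(np.float64(0.526), np.float64(-0.08200000000000002), np.float64(0.169), np.float64(0.187)) ([-0.0935, -0.0, -0.3818], [0, 15.01, 0])
```

Emit:
{"name": "carry_out", "arguments": {"plan": [{"delta_pos":[0,-0.02,0],"rot":[0,0,0],"jaw":0.02},{"delta_pos":[0,-0.06,0],"rot":[0,0,0],"jaw":0.02},{"delta_pos":[0,-0.1,0],"rot":[0,0,0],"jaw":0.02},{"delta_pos":[0,-0.13,0],"rot":[0,0,0],"jaw":0.02}]}}

```text
time: 11.02
eef_pos: [0.4447, 0.3025, 0.1705]
eef_rot: [[0.901, -0.0, -0.434], [0.434, 0.0, 0.901], [0.0, -1.0, 0.0]]
ft_force: [-0.2, -0.3, -3.1]
width: 0.0264
```

Emit:
{"name": "carry_out", "arguments": {"plan": [{"delta_pos":[-0.0056,0,-0.023],"rot":[0,1,0],"jaw":0.02},{"delta_pos":[-0.0187,0,-0.0764],"rot":[0,3,0],"jaw":0.02},{"delta_pos":[-0.0327,0,-0.1336],"rot":[0,5.3,0],"jaw":0.02},{"delta_pos":[-0.0467,0,-0.19],"rot":[0,7.5,0],"jaw":0.02},{"delta_pos":[-0.0608,0,-0.248],"rot":[0,9.8,0],"jaw":0.02}]}}

```text
time: 11.65
eef_pos: [0.4973, 0.0512, 0.1689]
eef_rot: [[0.962, -0.001, -0.274], [0.274, 0.0, 0.962], [-0.001, -1.0, 0.0]]
ft_force: [1.9, 0.3, -3.2]
width: 0.0264
```

```bash
python3 - <<'E'
from h import *
st(); c=[.4445,.3025,.169,.449]; cy,sy=np.cos(c[3]),np.sin(c[3]); d=[-.0608,0,-.248]
n=[c[0]+cy*d[0]-sy*d[2],c[1]+sy*d[0]+cy*d[2],c[2]-d[1],c[3]-np.radians(9.8)]; print(n); setcmd(*map(float,n)); go((.526,-.082,.169,.187),(.526,-.082,.135,.187))
E
```

```text
t 11.65 pos [0.4973 0.0512 0.1689] yaw 0.2772 tilt [-0.0011  0.0002] F [ 1.92  0.25 -3.24] w 0.0264
[np.float64(0.4973744853301789), np.float64(0.05269021476117333), 0.169, np.float64(0.2779577333045557)]
(0.526, -0.082, 0.169, 0.187) ([-0.0094, -0.0, -0.1374], [0, 5.21, 0])
(0.526, -0.082, 0.135, 0.187) ([-0.0094, 0.034, -0.1374], [0, 5.21, 0])
```

Emit:
{"name": "carry_out", "arguments": {"plan": [{"delta_pos":[-0.004,0,-0.055],"rot":[0,2,0],"jaw":0.02},{"delta_pos":[-0.007,0,-0.105],"rot":[0,4,0],"jaw":0.02},{"delta_pos":[-0.009,0,-0.132],"rot":[0,5,0],"jaw":0.02},{"delta_pos":[-0.0094,0.02,-0.1374],"rot":[0,5.2,0],"jaw":0.02},{"delta_pos":[-0.0094,0.046,-0.1374],"rot":[0,5.2,0],"jaw":0.02}]}}

```text
time: 12.28
eef_pos: [0.5263, -0.083, 0.1228]
eef_rot: [[0.983, 0.0, -0.184], [0.184, -0.0, 0.983], [0.0, -1.0, -0.0]]
ft_force: [0.5, -0.2, -3.2]
width: 0.0268
```

Emit:
{"name": "carry_out", "arguments": {"plan": [{"delta_pos":[0,0,0],"rot":[0,0,0],"jaw":0.02},{"delta_pos":[0,0,0],"rot":[0,0,0],"jaw":0.02},{"delta_pos":[0,0,0],"rot":[0,0,0],"jaw":0.02}]}}

```text
time: 12.65
eef_pos: [0.5272, -0.0818, 0.1244]
eef_rot: [[0.983, 0.002, -0.186], [0.186, -0.0, 0.983], [0.002, -1.0, -0.001]]
ft_force: [-0.3, 0.3, -2.5]
width: 0.0263
```

```bash
python3 - <<'E'
from h import *
from look import look
setcmd(.526,-.082,.123,.187)
look("10",(284,170,332,235),8.2)
E
```

```text
t 12.65 pos [ 0.5272 -0.0818  0.1244] yaw 0.1873 tilt [ 0.0021 -0.0002] F [-0.29  0.3  -2.45] w 0.0263
```

View pics/side_10.png

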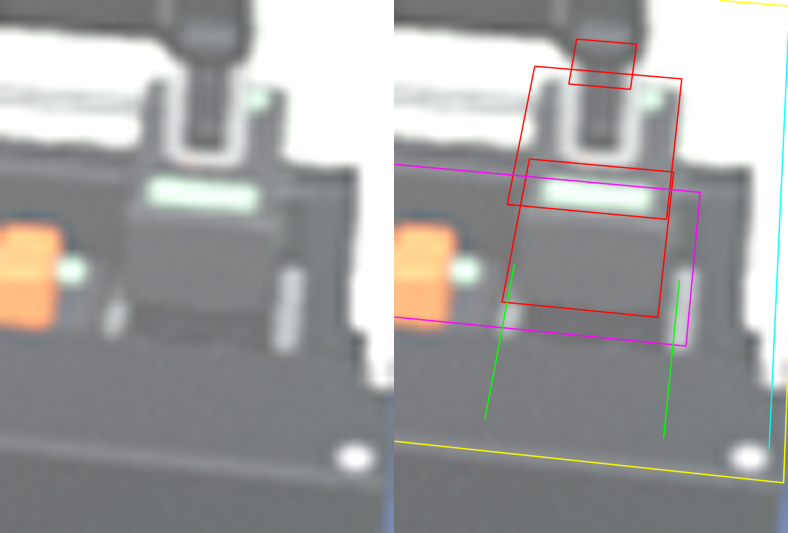

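```bash
python3 - <<'E'
from h import *
from look import look
look("11",(284,170,332,235),8.2); s=st(); print(s["joint_velocities"])
E
```

```text
t 12.7 pos [ 0.5271 -0.0818  0.1244] yaw 0.1873 tilt [ 0.002  -0.0003] F [-0.13 -0.61 -2.75] w 0.0269
t 12.75 pos [ 0.527  -0.0819  0.1243] yaw 0.1872 tilt [ 0.0017 -0.0003] F [-1.08 -0.44 -3.27] w 0.0263
[ 0.00133771  0.00202114  0.0018218   0.00443886  0.00134876 -0.00040028
 -0.00028303]
```

View pics/side_11.png

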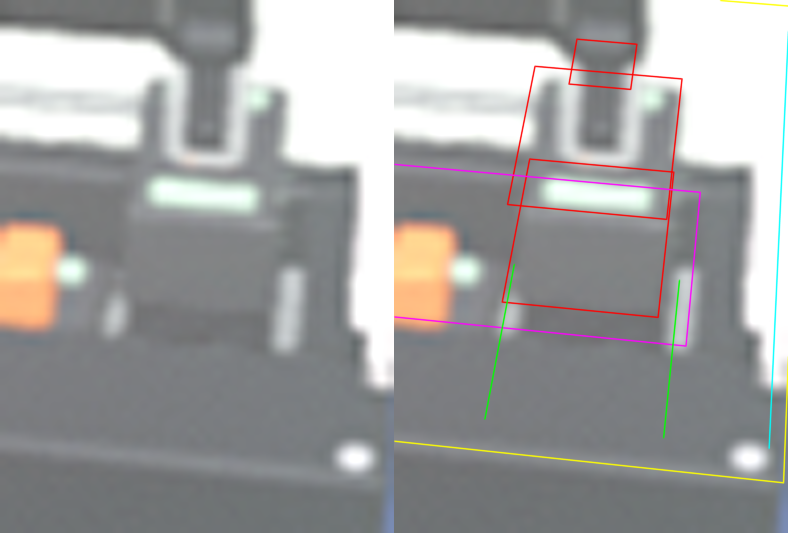

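```bash
python3 - <<'E'
from h import *
def cen(tag,b):
    im=np.load(f"pics/side_{tag}.npy").astype(float)[b[1]:b[3],b[0]:b[2]]
    w=np.clip(im.min(2)-150,0,None); ys,xs=np.mgrid[b[1]:b[3],b[0]:b[2]]; return (xs*w).sum()/w.sum(),(ys*w).sum()/w.sum(),w.max()
# label boxes
A=cen("4",(268+9,165+24,268+28,165+31)); B=cen("11",(284+16,170+21,284+34,170+27)); print(A,B)
a=onz("side",A[:2],.1185); b=onz("side",B[:2],.1209)
m=np.array([[.983,.186],[-.186,.983]])
# expected final A label = a + (seated TCP - look4 TCP); bay1 label = that - 54mm x
fa=a[:2]+np.array([.5798-.5779,-.0716+.0728]); tgt=fa-.054*m[0]
print(a,b,"need move (tool x,z) mm:",(m@(tgt-b[:2])*1000).round(2))
E
```

```text
(np.float64(286.42583333333334), np.float64(191.89916666666667), np.float64(54.0)) (np.float64(308.08427454387487), np.float64(193.22762814943528), np.float64(55.0))
[ 0.57122896 -0.04269227  0.1185    ] [ 0.5196557  -0.05159718  0.1209    ] need move (tool x,z) mm: [ 0.4  -0.01]
```

Emit:
{"name": "carry_out", "arguments": {"plan": [{"delta_pos":[0.0018,0,0.0],"rot":[0,0,0],"jaw":0.02},{"delta_pos":[0.0018,0.006,0.0],"rot":[0,0,0],"jaw":0.02},{"delta_pos":[0.0018,0.012,0.0],"rot":[0,0,0],"jaw":0.02},{"delta_pos":[0.0018,0.016,0.0],"rot":[0,0,0],"jaw":0.02},{"delta_pos":[0.0018,0.016,0.0],"rot":[0,0,0],"jaw":0.02}]}}

```text
time: 13.38
eef_pos: [0.5278, -0.0816, 0.1068]
eef_rot: [[0.983, -0.001, -0.186], [0.186, 0.0, 0.983], [-0.001, -1.0, 0.0]]
ft_force: [0.5, 0.6, -2.1]
width: 0.0261
```

Emit:
{"name": "carry_out", "arguments": {"plan": [{"delta_pos":[0,0.007,0],"rot":[0,0,0],"jaw":0.02},{"delta_pos":[0,0.014,0],"rot":[0,0,0],"jaw":0.02},{"delta_pos":[0,0.018,0],"rot":[0,0,0],"jaw":0.02},{"delta_pos":[0,0.018,0],"rot":[0,0,0],"jaw":0.02}]}}

```text
time: 13.88
eef_pos: [0.5279, -0.0816, 0.0889]
eef_rot: [[0.983, -0.001, -0.186], [0.186, 0.0, 0.983], [-0.001, -1.0, 0.0]]
ft_force: [0.4, -0.2, -3.3]
width: 0.0266
```

```bash
python3 - <<'E'
from h import *
from look import look
look("12",(284,170,332,235),8.2)
E
```

```text
t 13.875 pos [ 0.5279 -0.0816  0.0889] yaw 0.1869 tilt [-0.001   0.0001] F [ 0.42 -0.2  -3.33] w 0.0266
```

View pics/side_12.png

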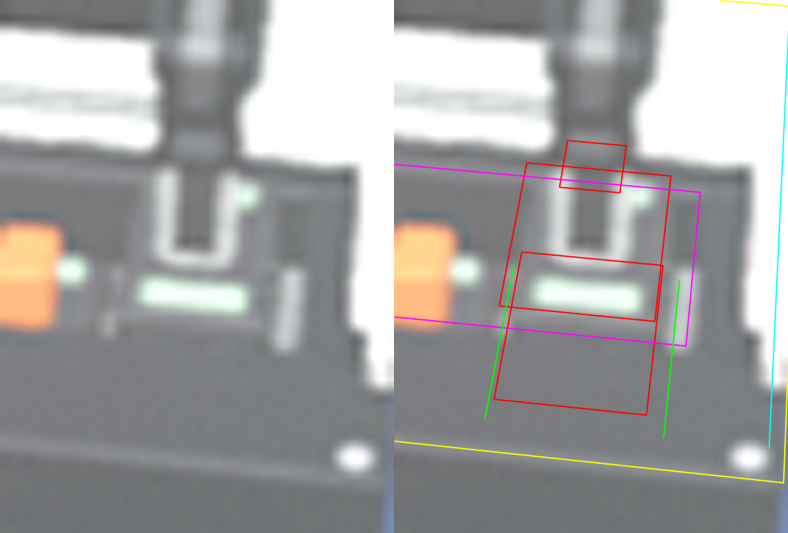

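Emit:
{"name": "carry_out", "arguments": {"plan": [{"delta_pos":[0,0.005,0],"rot":[0,0,0],"jaw":0.02},{"delta_pos":[0,0.009,0],"rot":[0,0,0],"jaw":0.02},{"delta_pos":[0,0.012,0],"rot":[0,0,0],"jaw":0.02}]}}

```text
time: 14.3
eef_pos: [0.5281, -0.0817, 0.0771]
eef_rot: [[0.983, -0.0, -0.186], [0.186, -0.0, 0.983], [-0.0, -1.0, 0.0]]
ft_force: [-1.1, 1.0, -2.8]
width: 0.0261
```

```bash
python3 - <<'E'
from h import *
from look import look
look("13",(284,170,332,235),8.2)
E
```

```text
t 14.3 pos [ 0.5281 -0.0817  0.0771] yaw 0.1868 tilt [-0.0004 -0.    ] F [-1.07  0.95 -2.78] w 0.0261
```

View pics/side_13.png

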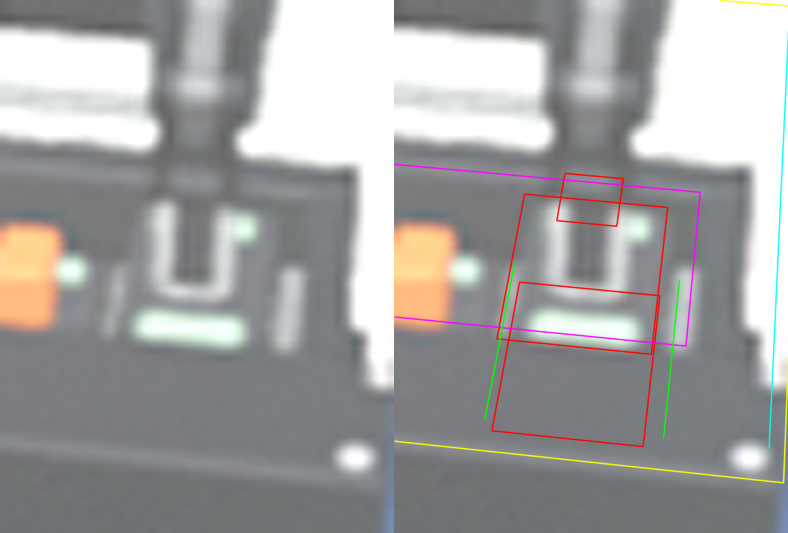

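Emit:
{"name": "carry_out", "arguments": {"plan": [{"delta_pos":[0,0.007,0],"rot":[0,0,0],"jaw":0.02},{"delta_pos":[0,0.014,0],"rot":[0,0,0],"jaw":0.02},{"delta_pos":[0,0.019,0],"rot":[0,0,0],"jaw":0.02},{"delta_pos":[0,0.022,0],"rot":[0,0,0],"jaw":0.02},{"delta_pos":[0,0.022,0],"rot":[0,0,0],"jaw":0.02}]}}

```text
time: 14.98
eef_pos: [0.5281, -0.0816, 0.0551]
eef_rot: [[0.983, -0.001, -0.186], [0.186, 0.0, 0.983], [-0.001, -1.0, 0.0]]
ft_force: [0.0, 0.8, -1.6]
width: 0.0265
```

Emit:
{"name": "carry_out", "arguments": {"plan": [{"delta_pos":[0,0.0008,0],"rot":[0,0,0],"jaw":0.02},{"delta_pos":[0,0.0008,0],"rot":[0,0,0],"jaw":0.02}]}}

```text
time: 15.22
eef_pos: [0.5283, -0.0816, 0.0548]
eef_rot: [[0.983, 0.0, -0.186], [0.186, -0.0, 0.983], [0.0, -1.0, -0.0]]
ft_force: [-0.7, 0.2, -4.4]
width: 0.0263
```

Emit:
{"name": "carry_out", "arguments": {"plan": [{"delta_pos":[0,0.0007,0],"rot":[0,0,0],"jaw":0.02},{"delta_pos":[0,0.0007,0],"rot":[0,0,0],"jaw":0.02}]}}

```text
time: 15.48
eef_pos: [0.5283, -0.0817, 0.0545]
eef_rot: [[0.983, 0.0, -0.186], [0.186, -0.0, 0.983], [0.0, -1.0, -0.0]]
ft_force: [-2.1, -0.5, 2.8]
width: 0.0264
```

Emit:
{"name": "carry_out", "arguments": {"plan": [{"delta_pos":[0,0,0],"rot":[0,0,0],"jaw":0.045},{"delta_pos":[0,0,0],"rot":[0,0,0],"jaw":0.045},{"delta_pos":[0,-0.01,0],"rot":[0,0,0],"jaw":0.045},{"delta_pos":[0,-0.05,0],"rot":[0,0,0],"jaw":0.045},{"delta_pos":[0,-0.11,0],"rot":[0,0,0],"jaw":0.045}]}}

```text
time: 16.1
eef_pos: [0.5272, -0.0816, 0.1643]
eef_rot: [[0.983, -0.004, -0.186], [0.186, 0.001, 0.983], [-0.003, -1.0, 0.001]]
ft_force: [0.9, 0.0, 0.1]
width: 0.0449
```

```bash
python3 - <<'E'
from h import *
from look import look
look("14",(225,165,345,240),6.6,False)
E
```

```text
t 16.1 pos [ 0.5272 -0.0816  0.1643] yaw 0.187 tilt [-0.0036  0.0005] F [0.91 0.01 0.08] w 0.0449
```

View pics/side_14.png

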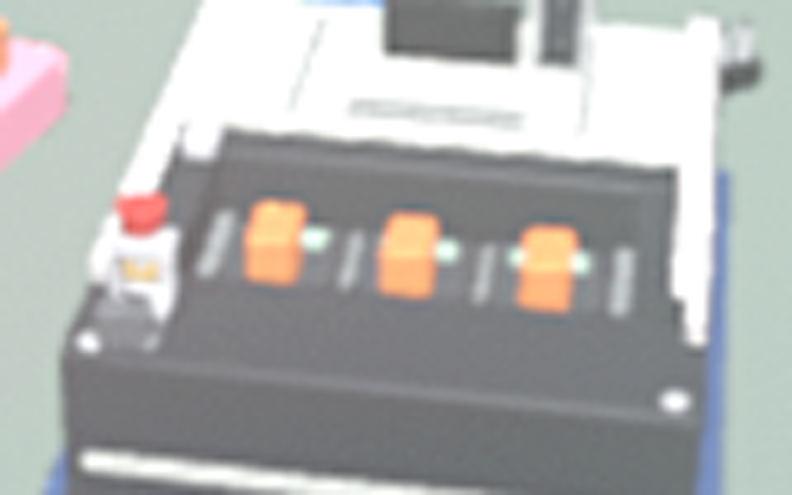

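```bash
python3 - <<'E'
from h import *
m=np.load("mon.npy")
def inv(P): c,s=np.cos(m[2]),np.sin(m[2]); d=P[:2]-m[:2]; return np.round([1000*(c*d[0]+s*d[1]),1000*(-s*d[0]+c*d[1])],1)
for X,Y in((572,252),(563,200),(585,303)): print("top bar",inv(onz(*px("t_mon",X,Y),.114)))
for X,Y in((398,110),(470,455)): print("top gate front",inv(onz(*px("t_mon",X,Y),.086)))
for X,Y in((318,92),(420,105)): print("side bar bottom front",inv(onz(*px("s_mon",X,Y),.086)))
for X,Y in((318,50),(425,58)): print("side bar top back?",inv(onz(*px("s_mon",X,Y),.114)))
print("front side",[inv(onz(*px("s_mon",X,Y),.086)) for X,Y in((190,155),(550,188))])
E
```

```text
top bar [  0.9 -79.9]
top bar [ 30.1 -81.6]
top bar [-27.9 -80.1]
top gate front [100.9 -17. ]
top gate front [-98.  -13.5]
side bar bottom front [ 26.2 -89.2]
side bar bottom front [-28.5 -84.2]
side bar top back? [ 26.1 -83.2]
side bar top back? [-29.7 -83.8]
front side [array([ 80.4, -11.4]), array([-98.7, -10.6])]
```

```bash
python3 - <<'E'
from h import *
m=np.load("mon.npy")
print("can",onz("top",(593/1.5625,246/1.5625),.14))
g=T(m,[(0,-.114,.14)])[0]; print(g)
c=[.5277,-.0816,.1643,.187]; go((g[0],g[1],.14,.187),(g[0],g[1],.093,.187),c=c)
E
```

```text
can [ 0.70560846 -0.3505021   0.14      ]
[ 0.6085811  -0.22659193  0.14      ]
(np.float64(0.6085811017806041), np.float64(-0.22659192728218738), 0.14, 0.187) ([0.0525, 0.0243, -0.1575], [0, -0.0, 0])
(np.float64(0.6085811017806041), np.float64(-0.22659192728218738), 0.093, 0.187) ([0.0525, 0.0713, -0.1575], [0, -0.0, 0])
```

Emit:
{"name": "carry_out", "arguments": {"plan": [{"delta_pos":[0.015,0,-0.045],"rot":[0,0,0],"jaw":0.0},{"delta_pos":[0.033,0,-0.1],"rot":[0,0,0],"jaw":0.0},{"delta_pos":[0.05,0,-0.15],"rot":[0,0,0],"jaw":0.0},{"delta_pos":[0.0525,0.01,-0.1575],"rot":[0,0,0],"jaw":0.0},{"delta_pos":[0.0525,0.03,-0.1575],"rot":[0,0,0],"jaw":0.0}]}}

```text
time: 16.77
eef_pos: [0.6097, -0.2275, 0.1342]
eef_rot: [[0.983, 0.002, -0.184], [0.184, -0.001, 0.983], [0.002, -1.0, -0.001]]
ft_force: [-0.2, 0.5, -0.4]
width: -0.0001
```

```bash
python3 - <<'E'
from h import *
from look import look
look("15",(255,130,335,200),8,False)
im=optics.camera("top"); cv2.imwrite("pics/top15.png",cv2.resize(im[145:270,215:360,::-1],None,fx=5,fy=5,interpolation=cv2.INTER_CUBIC))
E
```

```text
t 16.775 pos [ 0.6097 -0.2275  0.1342] yaw 0.1852 tilt [ 0.0023 -0.0005] F [-0.21  0.5  -0.39] w -0.0001
```

View pics/side_15.png

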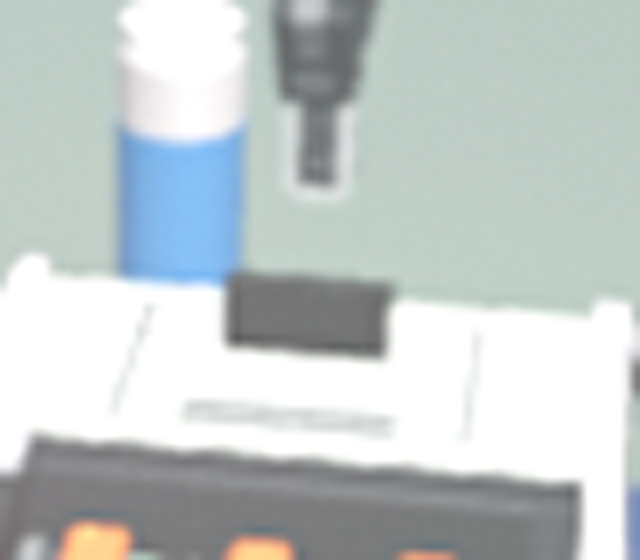

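View pics/top15.png

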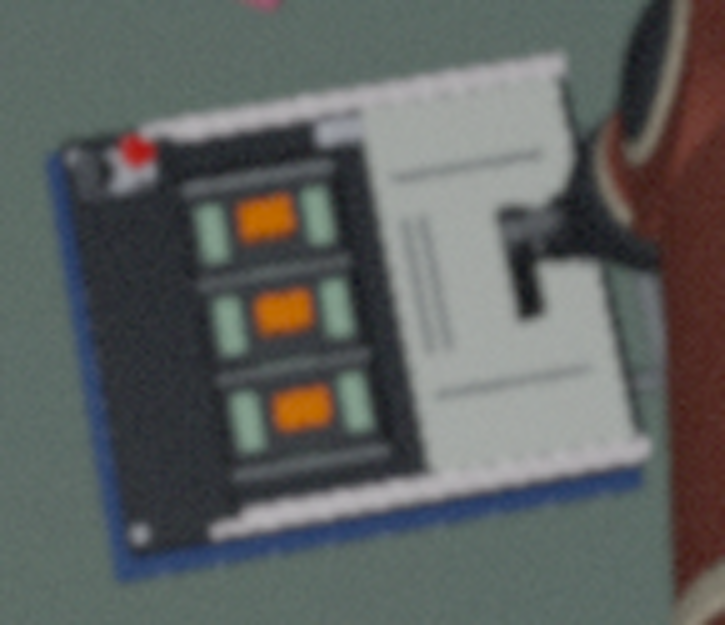

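Emit:
{"name": "carry_out", "arguments": {"plan": [{"delta_pos":[0,0.015,0],"rot":[0,0,0],"jaw":0.0},{"delta_pos":[0,0.03,0],"rot":[0,0,0],"jaw":0.0},{"delta_pos":[0,0.039,0],"rot":[0,0,0],"jaw":0.0},{"delta_pos":[0,0.04,0],"rot":[0,0,0],"jaw":0.0}]}}

```text
time: 17.38
eef_pos: [0.6085, -0.2264, 0.0929]
eef_rot: [[0.983, -0.002, -0.186], [0.186, 0.001, 0.983], [-0.002, -1.0, 0.001]]
ft_force: [0.8, 0.0, 1.1]
width: 0.0003
```

```bash
python3 - <<'E'
from h import *
from look import look
look("16",(255,130,335,200),8,False)
E
```

```text
t 17.375 pos [ 0.6085 -0.2264  0.0929] yaw 0.187 tilt [-0.0018  0.0005] F [0.8  0.   1.06] w 0.0003
```

View pics/side_16.png

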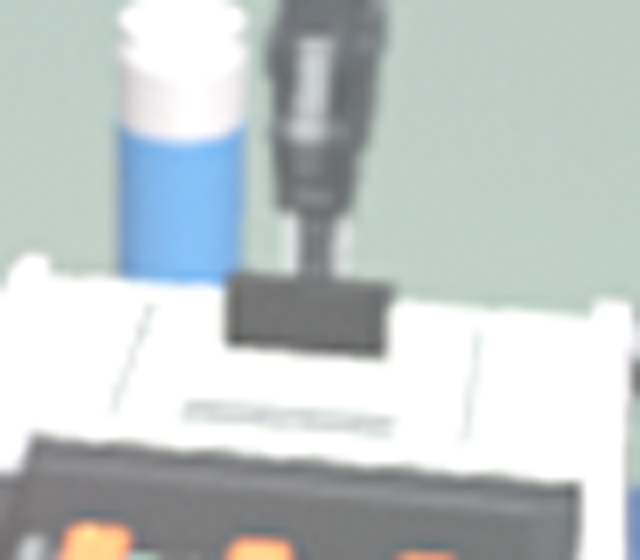

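Emit:
{"name": "carry_out", "arguments": {"plan": [{"delta_pos":[0,0,0.003],"rot":[0,0,0],"jaw":0.0},{"delta_pos":[0,0,0.006],"rot":[0,0,0],"jaw":0.0},{"delta_pos":[0,0,0.01],"rot":[0,0,0],"jaw":0.0},{"delta_pos":[0,0,0.014],"rot":[0,0,0],"jaw":0.0},{"delta_pos":[0,0,0.018],"rot":[0,0,0],"jaw":0.0}]}}

```text
time: 18.05
eef_pos: [0.6064, -0.2117, 0.0944]
eef_rot: [[0.983, 0.003, -0.184], [0.184, -0.004, 0.983], [0.002, -1.0, -0.005]]
ft_force: [1.1, -4.6, -1.6]
width: 0.0002
```

Emit:
{"name": "carry_out", "arguments": {"plan": [{"delta_pos":[0,0,0.004],"rot":[0,0,0],"jaw":0.0},{"delta_pos":[0,0,0.008],"rot":[0,0,0],"jaw":0.0},{"delta_pos":[0,0,0.012],"rot":[0,0,0],"jaw":0.0},{"delta_pos":[0,0,0.016],"rot":[0,0,0],"jaw":0.0},{"delta_pos":[0,0,0.02],"rot":[0,0,0],"jaw":0.0}]}}

```text
time: 18.68
eef_pos: [0.6027, -0.1922, 0.0943]
eef_rot: [[0.983, 0.002, -0.184], [0.184, -0.004, 0.983], [0.002, -1.0, -0.005]]
ft_force: [2.2, -4.3, -1.1]
width: 0.0
```

```bash
cat > g.py <<'E'
import sys
from h import *
m=np.load("mon.npy"); s=st(); R=np.array(s["eef_rot"]); d=np.array(s["eef_pos"])[:2]-m[:2]
u=np.array([-np.sin(.187),np.cos(.187)]); print("along y mm",1000*d@u,"x mm",1000*d@[np.cos(.187),np.sin(.187)],"Fy",np.array(s["ft_force"])[:2]@u)
if len(sys.argv)>1:
    from look import look
    look(sys.argv[1],(225,130,335,225),7,False)
E
python3 g.py 17
```

```text
t 18.675 pos [ 0.6027 -0.1922  0.0943] yaw 0.1849 tilt [ 0.0025 -0.0042] F [ 2.19 -4.3  -1.05] w 0.0
along y mm -79.13478362843033 x mm 0.5896309435295666 Fy -4.6275683701907315
t 18.675 pos [ 0.6027 -0.1922  0.0943] yaw 0.1849 tilt [ 0.0025 -0.0042] F [ 2.19 -4.3  -1.05] w 0.0
```

View pics/side_17.png

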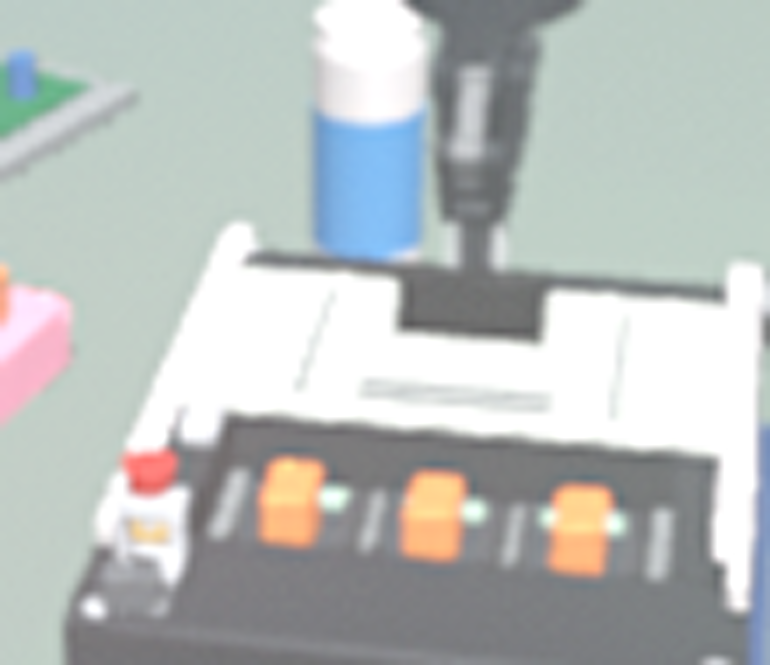

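Emit:
{"name": "carry_out", "arguments": {"plan": [{"delta_pos":[0,0,0.005],"rot":[0,0,0],"jaw":0.0},{"delta_pos":[0,0,0.01],"rot":[0,0,0],"jaw":0.0},{"delta_pos":[0,0,0.015],"rot":[0,0,0],"jaw":0.0},{"delta_pos":[0,0,0.02],"rot":[0,0,0],"jaw":0.0},{"delta_pos":[0,0,0.025],"rot":[0,0,0],"jaw":0.0}]}}

```text
time: 19.35
eef_pos: [0.5979, -0.1674, 0.0943]
eef_rot: [[0.983, 0.002, -0.184], [0.184, -0.004, 0.983], [0.001, -1.0, -0.004]]
ft_force: [2.0, -5.7, -0.4]
width: -0.0001
```

Emit:
{"name": "carry_out", "arguments": {"plan": [{"delta_pos":[0,0,0.004],"rot":[0,0,0],"jaw":0.0},{"delta_pos":[0,0,0.008],"rot":[0,0,0],"jaw":0.0},{"delta_pos":[0,0,0.012],"rot":[0,0,0],"jaw":0.0},{"delta_pos":[0,0,0.016],"rot":[0,0,0],"jaw":0.0},{"delta_pos":[0,0,0.02],"rot":[0,0,0],"jaw":0.0}]}}

```text
time: 19.98
eef_pos: [0.5941, -0.1475, 0.0943]
eef_rot: [[0.983, 0.002, -0.184], [0.184, -0.003, 0.983], [0.001, -1.0, -0.004]]
ft_force: [2.0, -5.0, -0.5]
width: -0.0003
```

```bash
python3 g.py 18
```

```text
t 19.975 pos [ 0.5941 -0.1475  0.0943] yaw 0.1851 tilt [ 0.0017 -0.0033] F [ 2.02 -4.97 -0.51] w -0.0003
along y mm -33.57423449233544 x mm 0.5239255657051972 Fy -5.256032041011891
t 19.975 pos [ 0.5941 -0.1475  0.0943] yaw 0.1851 tilt [ 0.0017 -0.0033] F [ 2.02 -4.97 -0.51] w -0.0003
```

View pics/side_18.png

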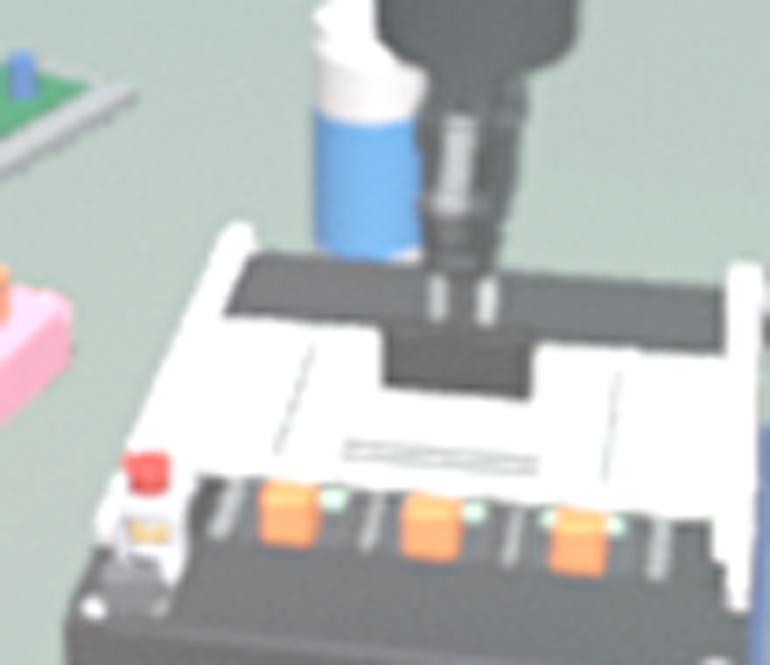

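Emit:
{"name": "carry_out", "arguments": {"plan": [{"delta_pos":[0,0,0.0025],"rot":[0,0,0],"jaw":0.0},{"delta_pos":[0,0,0.005],"rot":[0,0,0],"jaw":0.0},{"delta_pos":[0,0,0.0075],"rot":[0,0,0],"jaw":0.0},{"delta_pos":[0,0,0.01],"rot":[0,0,0],"jaw":0.0}]}}

```text
time: 20.52
eef_pos: [0.5918, -0.1354, 0.0942]
eef_rot: [[0.983, 0.0, -0.186], [0.186, -0.0, 0.983], [0.0, -1.0, -0.0]]
ft_force: [1.7, -4.6, 1.6]
width: -0.0001
```

Emit:
{"name": "carry_out", "arguments": {"plan": [{"delta_pos":[0,0,0.0015],"rot":[0,0,0],"jaw":0.0},{"delta_pos":[0,0,0.003],"rot":[0,0,0],"jaw":0.0},{"delta_pos":[0,0,0.0045],"rot":[0,0,0],"jaw":0.0}]}}

```text
time: 20.9
eef_pos: [0.591, -0.1307, 0.0941]
eef_rot: [[0.983, 0.0, -0.186], [0.186, -0.0, 0.983], [0.0, -1.0, -0.0]]
ft_force: [0.2, -4.5, 3.5]
width: -0.0001
```

Emit:
{"name": "carry_out", "arguments": {"plan": [{"delta_pos":[0,0,0.0015],"rot":[0,0,0],"jaw":0.0},{"delta_pos":[0,0,0.003],"rot":[0,0,0],"jaw":0.0},{"delta_pos":[0,0,0.0045],"rot":[0,0,0],"jaw":0.0}]}}

```text
time: 21.28
eef_pos: [0.5901, -0.1264, 0.094]
eef_rot: [[0.983, 0.0, -0.186], [0.186, -0.0, 0.983], [0.0, -1.0, -0.0]]
ft_force: [0.5, -4.7, 3.8]
width: -0.0002
```

```bash
python3 g.py 19
```

```text
t 21.275 pos [ 0.5901 -0.1264  0.094 ] yaw 0.1868 tilt [ 0.0001 -0.0001] F [ 0.45 -4.74  3.78] w -0.0002
along y mm -12.096978611534428 x mm 0.5352472591758264 Fy -4.7417651641499985
t 21.275 pos [ 0.5901 -0.1264  0.094 ] yaw 0.1868 tilt [ 0.0001 -0.0001] F [ 0.45 -4.74  3.78] w -0.0002
```

View pics/side_19.png

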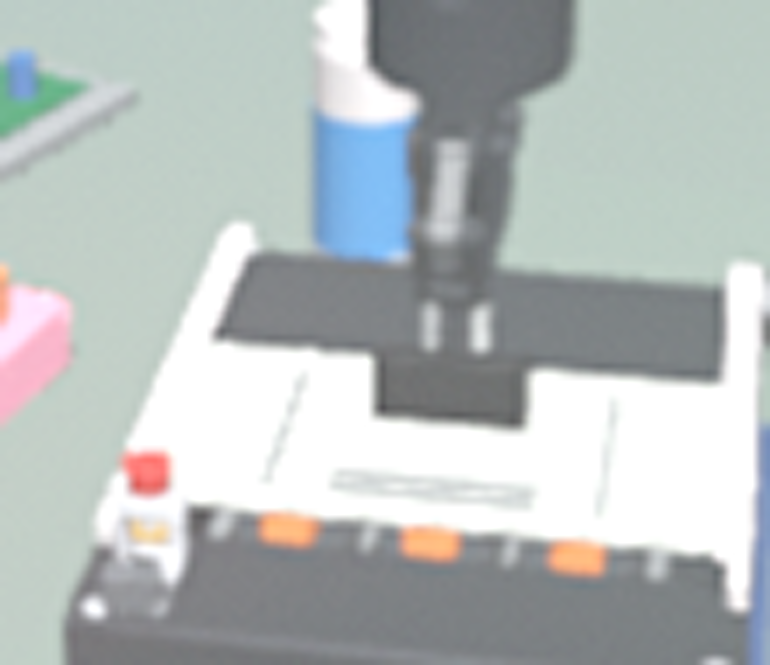

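Emit:
{"name": "carry_out", "arguments": {"plan": [{"delta_pos":[0,0,0.0015],"rot":[0,0,0],"jaw":0.0},{"delta_pos":[0,0,0.003],"rot":[0,0,0],"jaw":0.0},{"delta_pos":[0,0,0.0045],"rot":[0,0,0],"jaw":0.0}]}}

```text
time: 21.7
eef_pos: [0.5893, -0.1219, 0.0939]
eef_rot: [[0.983, 0.0, -0.186], [0.186, -0.0, 0.983], [0.0, -1.0, -0.0]]
ft_force: [0.4, -5.0, 2.6]
width: 0.0001
```

Emit:
{"name": "carry_out", "arguments": {"plan": [{"delta_pos":[0,0,0.0015],"rot":[0,0,0],"jaw":0.0},{"delta_pos":[0,0,0.003],"rot":[0,0,0],"jaw":0.0},{"delta_pos":[0,0,0.0045],"rot":[0,0,0],"jaw":0.0}]}}

```text
time: 22.08
eef_pos: [0.5885, -0.1175, 0.0939]
eef_rot: [[0.983, 0.0, -0.186], [0.186, -0.0, 0.983], [0.0, -1.0, -0.0]]
ft_force: [2.3, -4.7, 3.7]
width: -0.0001
```

Emit:
{"name": "carry_out", "arguments": {"plan": [{"delta_pos":[0,0,0.0015],"rot":[0,0,0],"jaw":0.0},{"delta_pos":[0,0,0.003],"rot":[0,0,0],"jaw":0.0},{"delta_pos":[0,0,0.0045],"rot":[0,0,0],"jaw":0.0}]}}

```text
time: 22.45
eef_pos: [0.588, -0.115, 0.094]
eef_rot: [[0.983, 0.001, -0.185], [0.185, -0.003, 0.983], [0.001, -1.0, -0.003]]
ft_force: [1.8, -6.2, 2.6]
width: 0.0001
```

Emit:
{"name": "carry_out", "arguments": {"plan": [{"delta_pos":[0,0,0.0015],"rot":[0,0,0],"jaw":0.0},{"delta_pos":[0,0,0.003],"rot":[0,0,0],"jaw":0.0},{"delta_pos":[0,0,0.0045],"rot":[0,0,0],"jaw":0.0}]}}

```text
time: 22.82
eef_pos: [0.5872, -0.1112, 0.094]
eef_rot: [[0.983, 0.001, -0.184], [0.184, -0.003, 0.983], [0.001, -1.0, -0.003]]
ft_force: [2.0, -8.1, 1.4]
width: 0.0002
```

```bash
python3 g.py 20
```

```text
t 22.825 pos [ 0.5872 -0.1112  0.094 ] yaw 0.1853 tilt [ 0.0014 -0.0032] F [ 2.04 -8.14  1.4 ] w 0.0002
along y mm 3.3240103860539194 x mm 0.49083887172317403 Fy -8.373460582568654
t 22.825 pos [ 0.5872 -0.1112  0.094 ] yaw 0.1853 tilt [ 0.0014 -0.0032] F [ 2.04 -8.14  1.4 ] w 0.0002
```

View pics/side_20.png

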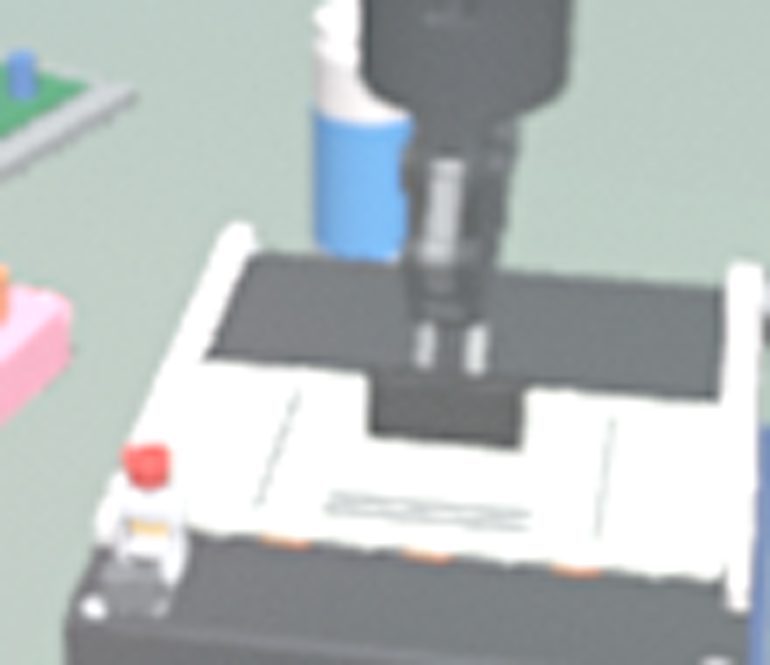

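Emit:
{"name": "carry_out", "arguments": {"plan": [{"delta_pos":[0,0,0.001],"rot":[0,0,0],"jaw":0.0},{"delta_pos":[0,0,0.002],"rot":[0,0,0],"jaw":0.0},{"delta_pos":[0,0,0.002],"rot":[0,0,0],"jaw":0.0}]}}

```text
time: 23.25
eef_pos: [0.5867, -0.1083, 0.0939]
eef_rot: [[0.983, 0.001, -0.185], [0.185, -0.002, 0.983], [0.0, -1.0, -0.002]]
ft_force: [1.6, -7.5, 2.5]
width: 0.0004
```

```bash
python3 g.py
```

```text
t 23.25 pos [ 0.5867 -0.1083  0.0939] yaw 0.1857 tilt [ 0.0009 -0.002 ] F [ 1.58 -7.45  2.46] w 0.0004
along y mm 6.268506777832697 x mm 0.5002292197326472 Fy -7.616197404276982
```

Emit:
{"name": "carry_out", "arguments": {"plan": [{"delta_pos":[0,0,0.0007],"rot":[0,0,0],"jaw":0.0},{"delta_pos":[0,0,0.0014],"rot":[0,0,0],"jaw":0.0},{"delta_pos":[0,0,0.0014],"rot":[0,0,0],"jaw":0.0}]}}

```text
time: 23.62
eef_pos: [0.5863, -0.1061, 0.0939]
eef_rot: [[0.983, 0.0, -0.185], [0.185, -0.001, 0.983], [0.0, -1.0, -0.001]]
ft_force: [1.3, -5.7, 3.0]
width: -0.0
```

```bash
python3 g.py
```

```text
t 23.625 pos [ 0.5863 -0.1061  0.0939] yaw 0.1864 tilt [ 0.0004 -0.0009] F [ 1.28 -5.66  3.04] w -0.0
along y mm 8.582370625433628 x mm 0.49605746017274566 Fy -5.800342299263538
```

Emit:
{"name": "carry_out", "arguments": {"plan": [{"delta_pos":[0,0,0.0005],"rot":[0,0,0],"jaw":0.0},{"delta_pos":[0,0,0.001],"rot":[0,0,0],"jaw":0.0},{"delta_pos":[0,0,0.001],"rot":[0,0,0],"jaw":0.0}]}}

```text
time: 24.0
eef_pos: [0.5861, -0.1049, 0.0939]
eef_rot: [[0.983, 0.0, -0.185], [0.185, -0.001, 0.983], [0.0, -1.0, -0.001]]
ft_force: [0.7, -4.8, 3.7]
width: -0.0005
```

```bash
python3 g.py
```

```text
t 24.0 pos [ 0.5861 -0.1049  0.0939] yaw 0.1865 tilt [ 0.0003 -0.0007] F [ 0.71 -4.76  3.67] w -0.0005
along y mm 9.72738865223126 x mm 0.509212633367391 Fy -4.809899007354379
```

Emit:
{"name": "carry_out", "arguments": {"plan": [{"delta_pos":[0,0,0.0005],"rot":[0,0,0],"jaw":0.0},{"delta_pos":[0,0,0.001],"rot":[0,0,0],"jaw":0.0},{"delta_pos":[0,0,0.001],"rot":[0,0,0],"jaw":0.0}]}}

```text
time: 24.38
eef_pos: [0.586, -0.1046, 0.094]
eef_rot: [[0.983, 0.001, -0.185], [0.185, -0.002, 0.983], [0.0, -1.0, -0.002]]
ft_force: [1.2, -5.9, 2.6]
width: 0.0001
```

```bash
python3 g.py
```

```text
t 24.375 pos [ 0.586  -0.1046  0.094 ] yaw 0.1861 tilt [ 0.0007 -0.0015] F [ 1.25 -5.93  2.62] w 0.0001
along y mm 10.06979331988206 x mm 0.5037275946303983 Fy -6.056356703125243
```

Emit:
{"name": "carry_out", "arguments": {"plan": [{"delta_pos":[0,0,0.0006],"rot":[0,0,0],"jaw":0.0},{"delta_pos":[0,0,0.0012],"rot":[0,0,0],"jaw":0.0},{"delta_pos":[0,0,0.0012],"rot":[0,0,0],"jaw":0.0}]}}

```text
time: 24.75
eef_pos: [0.5859, -0.1042, 0.094]
eef_rot: [[0.983, 0.001, -0.185], [0.185, -0.003, 0.983], [0.001, -1.0, -0.003]]
ft_force: [1.7, -7.4, 3.0]
width: -0.0003
```

```bash
python3 g.py
```

```text
t 24.75 pos [ 0.5859 -0.1042  0.094 ] yaw 0.1856 tilt [ 0.0011 -0.0025] F [ 1.71 -7.4   3.  ] w -0.0003
along y mm 10.464122250305108 x mm 0.5027142314196087 Fy -7.588020356015116
```

Emit:
{"name": "carry_out", "arguments": {"plan": [{"delta_pos":[0,0,0.0008],"rot":[0,0,0],"jaw":0.0},{"delta_pos":[0,0,0.0015],"rot":[0,0,0],"jaw":0.0},{"delta_pos":[0,0,0.0015],"rot":[0,0,0],"jaw":0.0}]}}

```text
time: 25.12
eef_pos: [0.5858, -0.1035, 0.094]
eef_rot: [[0.983, 0.001, -0.184], [0.184, -0.003, 0.983], [0.001, -1.0, -0.004]]
ft_force: [1.4, -7.0, 1.6]
width: 0.0002
```

```bash
python3 g.py
```

```text
t 25.125 pos [ 0.5858 -0.1035  0.094 ] yaw 0.1851 tilt [ 0.0014 -0.0035] F [ 1.44 -7.05  1.65] w 0.0002
along y mm 11.15573789169399 x mm 0.4757219649323202 Fy -7.1906068780104855
```

Emit:
{"name": "carry_out", "arguments": {"plan": [{"delta_pos":[0,0,0.0006],"rot":[0,0,0],"jaw":0.0},{"delta_pos":[0,0,0.0012],"rot":[0,0,0],"jaw":0.0},{"delta_pos":[0,0,0.0012],"rot":[0,0,0],"jaw":0.0}]}}

```text
time: 25.5
eef_pos: [0.5857, -0.103, 0.094]
eef_rot: [[0.983, 0.002, -0.184], [0.184, -0.004, 0.983], [0.001, -1.0, -0.005]]
ft_force: [2.4, -8.7, 1.9]
width: 0.0001
```

```bash
python3 g.py 21
```

```text
t 25.5 pos [ 0.5857 -0.103   0.094 ] yaw 0.1847 tilt [ 0.0018 -0.0043] F [ 2.45 -8.73  1.89] w 0.0001
along y mm 11.677820822402541 x mm 0.48286680055737674 Fy -9.030031880565753
t 25.5 pos [ 0.5857 -0.103   0.094 ] yaw 0.1847 tilt [ 0.0018 -0.0043] F [ 2.45 -8.73  1.89] w 0.0001
```

View pics/side_21.png

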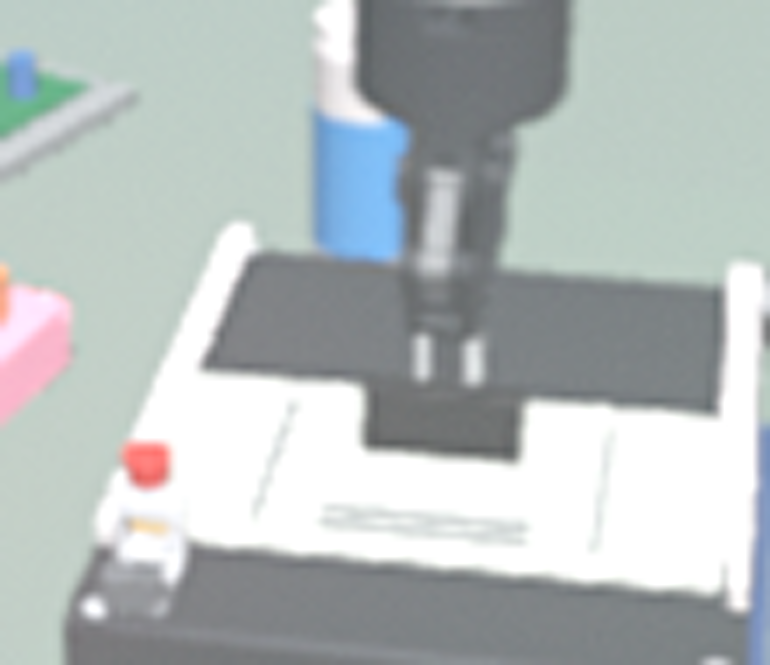

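Emit:
{"name": "carry_out", "arguments": {"plan": [{"delta_pos":[0,0,0.0006],"rot":[0,0,0],"jaw":0.0},{"delta_pos":[0,0,0.0012],"rot":[0,0,0],"jaw":0.0},{"delta_pos":[0,0,0.0012],"rot":[0,0,0],"jaw":0.0}]}}

```text
time: 25.92
eef_pos: [0.5856, -0.1024, 0.094]
eef_rot: [[0.983, 0.002, -0.183], [0.183, -0.005, 0.983], [0.001, -1.0, -0.005]]
ft_force: [1.6, -9.6, 2.3]
width: 0.0003
```

```bash
python3 g.py
```

```text
t 25.925 pos [ 0.5856 -0.1024  0.094 ] yaw 0.1843 tilt [ 0.0021 -0.0051] F [ 1.62 -9.6   2.34] w 0.0003
along y mm 12.259013914466696 x mm 0.4727894723381429 Fy -9.72941490943884
```

Emit:
{"name": "carry_out", "arguments": {"plan": [{"delta_pos":[0,0,0.0006],"rot":[0,0,0],"jaw":0.0},{"delta_pos":[0,0,0.0012],"rot":[0,0,0],"jaw":0.0},{"delta_pos":[0,0,0.0012],"rot":[0,0,0],"jaw":0.0}]}}

```text
time: 26.3
eef_pos: [0.5854, -0.1018, 0.094]
eef_rot: [[0.983, 0.002, -0.183], [0.183, -0.006, 0.983], [0.001, -1.0, -0.006]]
ft_force: [2.4, -10.1, 1.7]
width: 0.0
```

```bash
python3 g.py 22; python3 - <<'E'
import numpy as np
for t in("19","20","21","22"):
    im=np.load(f"pics/side_{t}.npy").astype(float)[185:205,238:254]; w=np.clip(im[...,0]-im[...,1]-60,0,None); print(t,(np.mgrid[185:205,238:254][0]*w).sum()/w.sum())
E
```

```text
t 26.3 pos [ 0.5854 -0.1018  0.094 ] yaw 0.1839 tilt [ 0.0023 -0.0056] F [  2.37 -10.09   1.65] w 0.0
along y mm 12.957136343738625 x mm 0.44361289640568324 Fy -10.350596197932411
t 26.3 pos [ 0.5854 -0.1018  0.094 ] yaw 0.1839 tilt [ 0.0023 -0.0056] F [  2.37 -10.09   1.65] w 0.0
19 196.71848585079016
20 195.71469844709281
21 195.4394206993995
22 196.71832537642305
```

Emit:
{"name": "carry_out", "arguments": {"plan": [{"delta_pos":[0,0,-0.003],"rot":[0,0,0],"jaw":0.0},{"delta_pos":[0,0,-0.008],"rot":[0,0,0],"jaw":0.0},{"delta_pos":[0,0,-0.018],"rot":[0,0,0],"jaw":0.0},{"delta_pos":[0,0,-0.02],"rot":[0,0,0],"jaw":0.0}]}}

```text
time: 26.85
eef_pos: [0.5877, -0.1168, 0.0933]
eef_rot: [[0.983, -0.002, -0.186], [0.186, 0.001, 0.983], [-0.002, -1.0, 0.001]]
ft_force: [0.5, -0.7, 0.1]
width: 0.0
```

```bash
python3 g.py 23; python3 - <<'E'
import numpy as np
for t in("22","23"):
    im=np.load(f"pics/side_{t}.npy").astype(float)[185:205,238:254]; w=np.clip(im[...,0]-im[...,1]-60,0,None); print(t,(np.mgrid[185:205,238:254][0]*w).sum()/w.sum())
E
```

```text
t 26.85 pos [ 0.5877 -0.1168  0.0933] yaw 0.1866 tilt [-0.0018  0.0009] F [ 0.46 -0.74  0.08] w 0.0
along y mm -2.2414715456654926 x mm -0.09283346845723957 Fy -0.8104035337010503
t 26.85 pos [ 0.5877 -0.1168  0.0933] yaw 0.1866 tilt [-0.0018  0.0009] F [ 0.46 -0.74  0.08] w 0.0
22 196.71832537642305
23 196.71743929359823
```

View pics/side_23.png

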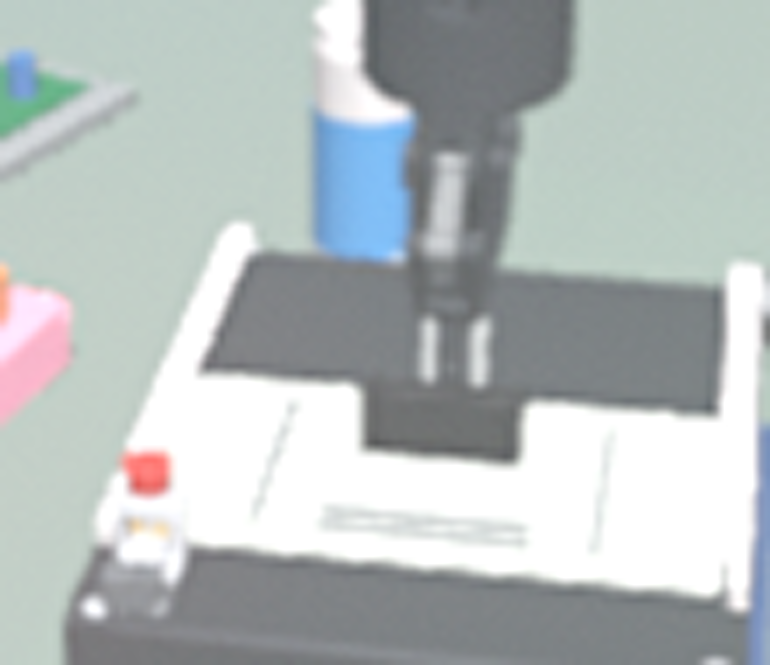

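Knob is back down (y≈472 in the crop), the gate stays shut with the finger clear of the bar. Now I raise the arm and check again.

Emit:
{"name": "carry_out", "arguments": {"plan": [{"delta_pos":[0,-0.04,0],"rot":[0,0,0],"jaw":0.0},{"delta_pos":[0,-0.09,0],"rot":[0,0,0],"jaw":0.0},{"delta_pos":[0,-0.12,0],"rot":[0,0,0],"jaw":0.0},{"delta_pos":[0,-0.12,0],"rot":[0,0,0],"jaw":0.0}]}}

```text
time: 27.4
eef_pos: [0.5898, -0.1163, 0.2166]
eef_rot: [[0.982, 0.006, -0.186], [0.186, -0.0, 0.982], [0.006, -1.0, -0.001]]
ft_force: [0.3, 0.1, -1.3]
width: 0.0001
```

```bash
python3 g.py 24; python3 - <<'E'
import numpy as np
for t in("19","23","24"):
    I=np.load(f"pics/side_{t}.npy").astype(float);im=I[185:205,238:254]; w=np.clip(im[...,0]-im[...,1]-60,0,None); print(t,(np.mgrid[185:205,238:254][0]*w).sum()/w.sum())
E
```

```text
t 27.4 pos [ 0.5898 -0.1163  0.2166] yaw 0.1876 tilt [ 0.0057 -0.0002] F [ 0.34  0.1  -1.27] w 0.0001
along y mm -2.129554409787503 x mm 2.1065259387003628 Fy 0.0384567932954649
t 27.4 pos [ 0.5898 -0.1163  0.2166] yaw 0.1876 tilt [ 0.0057 -0.0002] F [ 0.34  0.1  -1.27] w 0.0001
19 196.71848585079016
23 196.71743929359823
24 196.70683918669133
```

View pics/side_24.png

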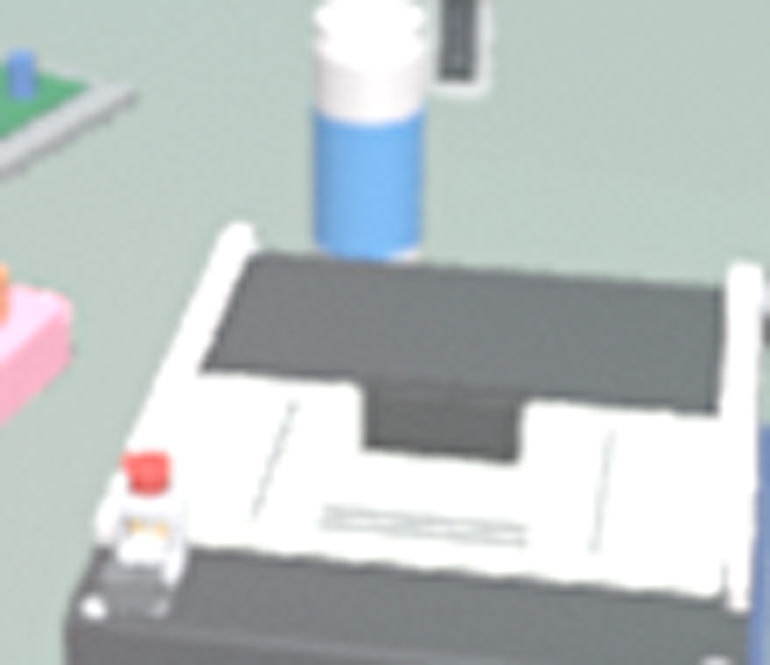

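The gate is shut and the catch is down: bar at about (440,420), knob at about (148,472). The arm is clear, and I'm handing in.

```bash
python3 -c "
from bench import workorder
print(workorder.hand_in())"
```

```text
the job is handed in; nothing more can be done
None
```

The job is done and handed in at about 27.4 s of the 62 s allowed; `hand_in()` gave no verdict.

- **Packs:** I lowered the two spares by their grips into bay 2 and bay 1. Each one touched the floor with only a few newtons, and I released it after that. Pictures taken just before closing the gate showed three parallel, evenly spaced packs. The fitted pack in bay 3 was not touched.
- **Gate:** I pushed the finger bar with shut fingers. The tooth lifted the catch at about 8 N and the buffer was felt 11–12 mm further on. The catch clicked at about 10 N, with the buffer compressed by roughly 3 mm.
- **Last checks:** The red knob was back at its "down" image position (row 196.7, against 195.4 while lifted). It stayed there and the gate stayed shut after I backed off and raised the arm. The arm was touching nothing, with forces at about zero.
- **Bystanders:** The spray can looked unmoved in the last view. I kept well away from the screwdriver and the bit rail but took no final picture of them.
- **Disagreements:** The two cameras differed by 3–4 mm, so I lined the packs up in the side view and by feel. The click came slightly below the stated 11–15 N, and the force reading is noisy by about 1 N.

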